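# Set the castle nuts of blue hub units and pass them through the sprung gate

## Robot

A 6-joint arm with a two-finger parallel gripper is mounted at the origin on the work surface. World frame = base frame: x ahead of the robot, y to its left, z up, the work surface at z = 0. Lengths are in m, angles in rad, forces in N, time in s.
With the tool pointing down it reaches from about 0.3 to 0.85 m from the base axis. Payload 4.2 kg.
Tool frame: the origin (TCP) lies midway between the tips of the shut fingers; the grasp point (between the pads) lies arm.hold_point_z behind it (arm.hold_point_z is the distance from the TCP to the grasp point, in m); z points along the fingers, y is the line along which they close (so a half turn about z gives the same grasp; the last joint's range is limited). The gripper opens to 91 mm and grips with 3 to 60 N. Pads are 32 mm wide; open, the fingers measure 118 mm over their backs; the gripper's body (76 mm by 178 mm) begins 60 mm behind the grasp point.
Start: joints at [-1.229, 0.32, 1.565, -0, 1.257, -0.02], TCP at [0.204, -0.538, 0.18] pointing down, gripper open.
Joint ranges: [-3.11, 3.11], [-0.84, 2.01], [0.21, 2.61], [-1.34, 4.49], [0.05, 2.63], [-2.56, 2.56]. Speed limits (rad/s): [2.57, 2.57, 3.14, 3.14, 3.14, 3.14].

## Interface

Orientations are given as a 3x3 rotation matrix whose columns are the frame's x, y, z axes.
In Python, from plant import arm, vision gives the robot as it stands.
- The arm moves only by the tool jog_arm, never from a script. Its arguments are lists of equal length, an entry for each row: "claw": the closure, from 0 (fully open) to 1 (shut); "delta_pos": the shift along the world's x, y, z as a fraction of full scale, a list of three; "twist": the turn about the world's z as a fraction of full scale. A call has 1 to 20 rows; each row shifts and turns the commanded pose from where the row before left it; what a row does not reach is not made up. Full scale, the value 1, is 25 mm for a shift and 0.15 rad for a turn. A row lasts 1/8 s, in which the tool goes at most 62.5 mm and 10.7 degrees, less where a joint would pass 70% of its speed; a pose out of reach is approached as far as the arm can. A call with a number of a shift or a turn outside -1 to 1 is refused whole. A call with a gripper value outside its range is refused whole. The fingers move at their own pace and stop on an object; "force" is the grip in N (left out, the last holds). Time passes only in rows, so rows that do not move let the fingers close. It gives the time, the measured TCP pose, the force, the opening and the grip force at its end, in the units of the state.
- arm.state(): the state, without advancing time (a new reading comes with each control period).
- vision.capture(name): name is "scene" or "top"; returns a dict with "img" (480x640x3 uint8, red, green, blue), "fov_y" (degrees; the focal length in pixels is half the picture's height over the tangent of half this angle, whatever the lens; pixels are square), "cx", "cy" (the principal point, pixels), "R" (3x3) and "t" (3): a world point X has camera coordinates R X + t. Camera axes: x right, y down, z forward; pixel columns grow to the right and rows downward; lengths in m; the calibration is good to about 2 mm. A picture is of the moment at which its call begins. There is no depth.
- arm.job_done(): hands the job in; it is judged then, once.
The state is a dict: "time_s": time; "joint_pos": joint angles; "dq": joint speeds; "joint_efforts": joint torques, N m; "ee_pos": TCP position; "tool_rot": TCP orientation; "wrist_force": force on the tool from outside, world axes, zero at the start; "ft_torque": the same for the moment, N m; "finger_gap": finger opening in m; "finger_force": force on a finger pad.
Only numpy, scipy, OpenCV 4.12 (cv2) and the standard library are available. Lean on these libraries where they do the work, as an engineer would, in place of code of your own. Each camera call takes 0.05 s, during which the arm holds its last target. There are 200 camera calls.

## Task

Get every blue hub unit on the bench ready for its cotter pin and pass it on: stand it between the rails of the work bay, run its castle nut down until you feel it seat on the washer, and then turn it just a little further, to the first slot that lines up with the cotter hole in the axle. Only when its nut is set, push the hub along the lane and through the sprung gate (not lifted over it) until the leaves have shut behind it. All hubs must end upright on the rollers beyond the shut gate, and the can, the spanner and the box of pins stay where they are.

Things in the scene. Friction and masses are not known exactly. Their poses are not given: they have to be found in the camera images.
- hub1: blue hub unit, upright, 0.6 to 0.9 kg: square steel flange 80 x 80 x 8 mm, blue housing 68 mm across from 8 to 52 mm up (hold it here), washer to 58 mm, castle nut, axle 30 mm across, 94 mm tall. Origin: centre of the flange's underside; z up; x, y along the flange's edges. Cotter hole through the axle along x, 85 mm up; a dark line on the axle's end shows its direction
- hub1_slot (a point): centre of the top of that hub's castle nut, 91 mm above the flange's underside. Hexagonal, 46 mm across flats, flats 58 to 80 mm up; above them a crown with six slots 7 mm wide, 60 degrees apart, one over the middle of each flat. x points through one slot and turns with the nut
- hub1_washer (a joint): turn of the thrust washer under that nut, rad, growing clockwise from above. It starts at 0.1 to 0.9 and lies still while the slack nut turns (0.12 N m); once the nut has run down on it (0.8 to 1.7 rad of turning) it is dragged round with the nut (0.8 N m). The nut's first slot to line up after that does so at about 1.05. Both stay where left; backing the nut off does not bring the washer back
- hub2: blue hub unit, upright, 0.6 to 0.9 kg: square steel flange 80 x 80 x 8 mm, blue housing 68 mm across from 8 to 52 mm up (hold it here), washer to 58 mm, castle nut, axle 30 mm across, 94 mm tall. Origin: centre of the flange's underside; z up; x, y along the flange's edges. Cotter hole through the axle along x, 85 mm up; a dark line on the axle's end shows its direction
- hub2_slot (a point): centre of the top of that hub's castle nut, 91 mm above the flange's underside. Hexagonal, 46 mm across flats, flats 58 to 80 mm up; above them a crown with six slots 7 mm wide, 60 degrees apart, one over the middle of each flat. x points through one slot and turns with the nut
- hub2_washer (a joint): turn of the thrust washer under that nut, rad, growing clockwise from above. It starts at 0.1 to 0.9 and lies still while the slack nut turns (0.12 N m); once the nut has run down on it (0.8 to 1.7 rad of turning) it is dragged round with the nut (0.8 N m). The nut's first slot to line up after that does so at about 1.05. Both stay where left; backing the nut off does not bring the washer back
- hub3: blue hub unit, upright, 0.6 to 0.9 kg: square steel flange 80 x 80 x 8 mm, blue housing 68 mm across from 8 to 52 mm up (hold it here), washer to 58 mm, castle nut, axle 30 mm across, 94 mm tall. Origin: centre of the flange's underside; z up; x, y along the flange's edges. Cotter hole through the axle along x, 85 mm up; a dark line on the axle's end shows its direction
- hub3_slot (a point): centre of the top of that hub's castle nut, 91 mm above the flange's underside. Hexagonal, 46 mm across flats, flats 58 to 80 mm up; above them a crown with six slots 7 mm wide, 60 degrees apart, one over the middle of each flat. x points through one slot and turns with the nut
- hub3_washer (a joint): turn of the thrust washer under that nut, rad, growing clockwise from above. It starts at 0.1 to 0.9 and lies still while the slack nut turns (0.12 N m); once the nut has run down on it (0.8 to 1.7 rad of turning) it is dragged round with the nut (0.8 N m). The nut's first slot to line up after that does so at about 1.05. Both stay where left; backing the nut off does not bring the washer back
- gate (a point): middle of the sprung gate, on the lane's bed, 26 mm above the bench. x: way of travel; z up. Beyond the gate rollers run to a yellow end stop at x = 370 mm. Posts 102 mm above the bench stand 52 mm either side, then yellow plates 90 mm above it, out to 99 mm. Nothing covers the lane
- bay (a point): middle of the work bay, a flat steel bed 26 mm above the bench, 100 mm before the gate; axes as gate. The bed begins 175 mm before the gate. Rails 12 mm above the bed, 87 mm apart inside, line the whole lane; in the bay lips flare out from them, to 22 mm up and 109 mm apart. A flange drops squarely between the rails and then cannot turn
- leaf_l (a joint): left gate leaf (seen along the travel), rad: 0 shut, opens only in the direction of travel, to 1.65; a spring of 0.03 to 0.14 N m shuts it. Black, 43 mm from hinge to tip, 13 to 65 mm above the bed
- leaf_r (a joint): right gate leaf, the mirror image: 0 shut, up to 1.65 rad open
- can: bystander: steel spray can 60 mm across, 150 mm tall, near the bench edge; origin at the centre of its underside
- spanner: bystander: steel spanner 240 mm long lying on the bench; origin on its underside, x along it
- pinbox: bystander: open black box 100 x 80 x 45 mm with split pins; origin at the centre of its underside
Things that resemble listed ones, but are neither listed nor needed, are in the scene too. What is shaped like the hub2 but purple or turquoise is not meant. What is shaped like the hub1 but turquoise is not meant.

How it is judged:
By the outcome, as a careful person would: the job done as asked, in the order asked, and still so for the second after the job is handed in, with the robot touching nothing.
Of hub1, hub2, hub3 only 2 to 3 are there at a start; the rules pass over those that are not, and their reading is None.
At some moment in a run one of hub1, hub2, hub3 may be knocked a few centimetres aside while the robot is not near it.
Once in a run the grip may slacken for a moment while it holds something.
It also fails if it takes over 210 s, if anything falls off the work surface, if the arm or the gripper's body presses on something with over 40 N, if the wrist force passes 120 N, or if a joint passes its speed limit or range.

## Working session

There is one attempt and no reset: what is moved stays moved. The work goes in short steps, Python scripts to look and compute and a tool call to move; the robot and the scene stay as the last step left them, time stands still between calls to the robot, and variables do not carry over. Pictures are saved under pics/ and viewed, at most 14 in all, crops included, and the job is handed in when it is done.

Besides the shell and the picture viewer there is one more tool, called in YAML: its name, and indented under it one key for each argument. jog_arm: Moves the arm, as the interface text tells. Its arguments: {"type":"object","properties":{"claw":{"type":"array","items":{"type":"number"}},"delta_pos":{"type":"array","items":{"type":"array","items":{"type":"number"}}},"twist":{"type":"array","items":{"type":"number"}},"force":{"type":"number"}},"required":["claw","delta_pos","twist"]}

```bash
ls; mkdir -p pics; cat > h.py <<'E'
import numpy as np,cv2,sys,os
from plant import arm,vision
def cap(n,save=None):
    c=vision.capture(n)
    c['f']=240/np.tan(np.radians(c['fov_y'])/2)
    c['R']=np.array(c['R']);c['t']=np.array(c['t'])
    if save: cv2.imwrite('pics/'+save+'.png',cv2.cvtColor(c['img'],cv2.COLOR_RGB2BGR))
    return c
def ray(c,u,v,z):
    d=c['R'].T@np.array([(u-c['cx'])/c['f'],(v-c['cy'])/c['f'],1]);o=-c['R'].T@c['t']
    return o+d*(z-o[2])/d[2]
def proj(c,X):
    p=c['R']@np.array(X)+c['t'];return np.array([c['cx']+c['f']*p[0]/p[2],c['cy']+c['f']*p[1]/p[2]])
def blobs(c,lo,hi,amin=60):
    h=cv2.cvtColor(c['img'],cv2.COLOR_RGB2HSV);m=cv2.inRange(h,lo,hi)
    n,l,s,ce=cv2.connectedComponentsWithStats(m)
    return [(s[i].tolist(),ce[i].round(1).tolist()) for i in range(1,n) if s[i,4]>=amin],m
E
python3 - <<'E'
from h import *
for n in('scene','top'):
    c=cap(n,n);print(n,c['img'].shape,c['f'],c['cx'],c['cy'],c['R'].round(3).tolist(),(-c['R'].T@c['t']).round(3))
    print(blobs(c,(80,70,40),(160,255,255))[0])
s=arm.state();print(s,arm.hold_point_z)
E
```

```text
pics
scene (480, 640, 3) 542.3117565388286 319.3214939888086 238.1036324266389 [[0.35, 0.937, 0.012], [0.785, -0.286, -0.55], [-0.512, 0.202, -0.835]] [ 1.269 -0.281  1.343]
[([0, 6, 20, 54, 557], [6.3, 36.1]), ([0, 85, 35, 57, 1114], [11.7, 118.9]), ([340, 152, 28, 34, 683], [354.1, 170.0]), ([23, 182, 88, 98, 3811], [65.4, 227.4]), ([362, 199, 23, 22, 245], [371.9, 212.3]), ([393, 224, 37, 39, 838], [412.1, 243.1]), ([293, 228, 24, 23, 248], [304.3, 241.3]), ([237, 245, 38, 39, 875], [255.3, 264.5])]
top (480, 640, 3) 446.2421208083282 314.92533116772375 235.67650289619337 [[0.009, -1.0, -0.026], [-0.995, -0.006, -0.101], [0.1, 0.027, -0.995]] [0.402 0.003 1.107]
[([195, 193, 42, 41, 1070], [215.4, 212.6]), ([372, 227, 46, 45, 1110], [394.8, 249.2]), ([316, 247, 29, 30, 258], [330.1, 261.7]), ([220, 258, 31, 29, 283], [237.7, 272.4]), ([610, 299, 30, 31, 692], [625.0, 312.7]), ([212, 317, 44, 46, 1133], [233.3, 339.5]), ([564, 330, 76, 105, 3011], [598.8, 369.6]), ([613, 387, 27, 13, 136], [626.1, 392.9])]
{'time_s': 0.1, 'joint_pos': array([-1.22898032e+00,  3.20189445e-01,  1.56554369e+00, -1.07503893e-05,
        1.25740538e+00, -1.99969043e-02]), 'dq': array([-0.00068085, -0.00149165, -0.00592637,  0.00011673, -0.00125786,
       -0.00016009]), 'joint_efforts': array([ 3.88536791e-04, -4.13335419e+01, -2.32508719e+01,  7.28093041e-02,
        4.20504820e-02, -6.29132774e-05]), 'ee_pos': array([ 0.20336245, -0.53729703,  0.17923171]), 'tool_rot': array([[ 9.35255475e-01,  3.53973048e-01, -5.27806094e-04],
       [ 3.53973441e-01, -9.35254346e-01,  1.45300258e-03],
       [ 2.06908089e-05, -1.54575796e-03, -9.99998805e-01]]), 'wrist_force': array([0.53175864, 0.41179302, 0.28109584]), 'ft_torque': array([ 0.00042175, -0.01357716,  0.02372139]), 'finger_force': 0.0, 'finger_gap': 0.09093606251598478} 0.0188
```

View pics/scene.png

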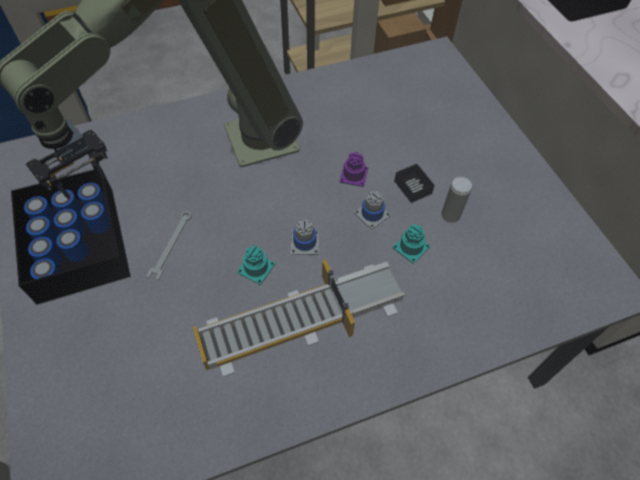

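View pics/top.png

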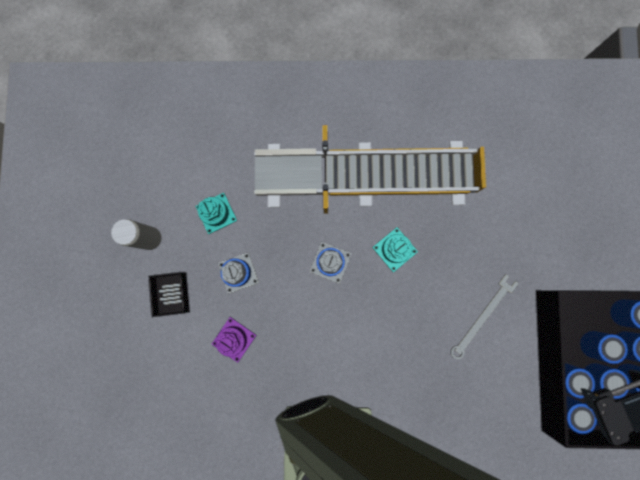

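The top view shows two hubs that fit the description: blue with square steel flanges, at (330,262) and (238,272). Things that could be taken for them are the turquoise ones at (215,213) and (396,249), the purple one at (234,340), and the blue cylinders without flanges in the black bin (600,370). The gate is at about (325,170), and travel is to the right in the picture.

```bash
python3 - <<'E'
from h import *
c=cap('top')
im=cv2.cvtColor(c['img'],cv2.COLOR_RGB2BGR)
f=lambda r0,r1,c0,c1,s:cv2.resize(im[r0:r1,c0:c1],None,fx=s,fy=s,interpolation=cv2.INTER_CUBIC)
a=f(235,290,305,355,8);b=f(245,300,213,263,8)
cv2.imwrite('pics/hubs.png',np.hstack([a[:440],b[:440]]))
cv2.imwrite('pics/lane.png',f(120,220,245,505,3))
cv2.imwrite('pics/gate.png',f(120,220,245,345,6))
for n,(u,v) in dict(A=(330.1,261.7),B=(237.7,272.4)).items(): print(n,ray(c,u,v,.06))
print('gate',ray(c,325,170,.09), ray(c,255,150,.038),ray(c,255,194,.038),ray(c,478,150,.038),ray(c,478,192,.038))
E
```

```text
A [ 0.44612473 -0.00458573  0.06      ]
B [0.41935313 0.21234801 0.06      ]
gate [0.65778685 0.00860518 0.09      ] [0.720839   0.18175391 0.038     ] [0.61077337 0.17930645 0.038     ] [ 0.7212912  -0.36290678  0.038     ] [ 0.61756271 -0.36003011  0.038     ]
```

View pics/hubs.png

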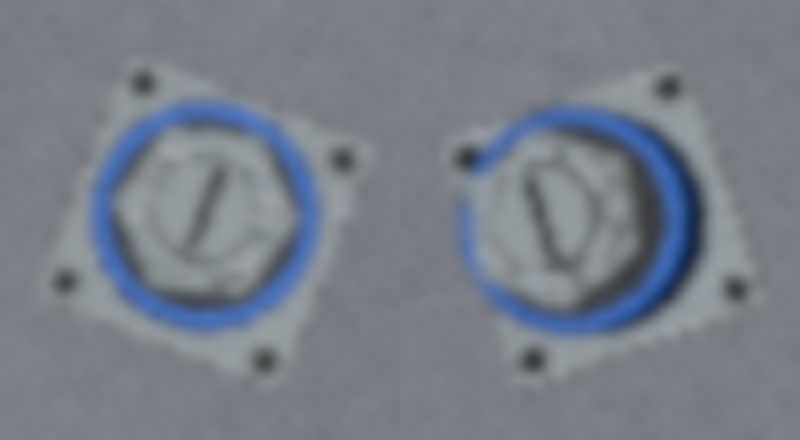

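View pics/lane.png

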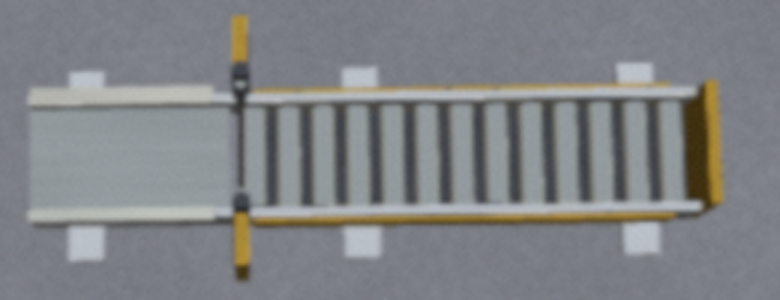

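View pics/gate.png

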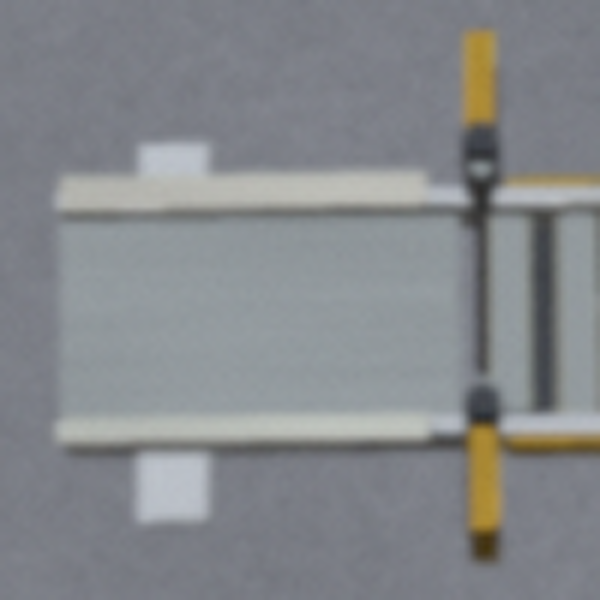

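Choice: the two blue hubs on steel flanges, at (330,262) and (238,272). The crops show steel flanges, blue rims and dark cotter lines on both, and the gate leaves are shut.

```bash
cat >> h.py <<'E'
def q(c,pts,z):return np.array([ray(c,u,v,z)[:2] for u,v in pts])
E
python3 - <<'E'
from h import *
c=cap('top');im=c['img']
def fc(p,s,c0,r0):return [((x+.5)/s-.5+c0,(y+.5)/s-.5+r0) for x,y in p]
A=q(c,fc([(143,82),(343,160),(262,362),(65,283)],8,305,235),.008)
B=q(c,fc([(268,87),(337,290),(133,360),(68,158)],8,213,245),.008)
for n,P in(('A',A),('B',B)):
    e=[np.degrees(np.arctan2(*(P[(i+1)%4]-P[i])[::-1]))%90 for i in range(4)]
    print(n,P.mean(0).round(4),'side',[np.linalg.norm(P[(i+1)%4]-P[i]).round(4) for i in range(4)],'edge mod90',np.round(e,1))
# cotter lines
print('line A',np.diff(q(c,fc([(190,258),(220,165)],8,305,235),.094),axis=0), 'B',np.diff(q(c,fc([(160,265),(132,180)],8,213,245),.094),axis=0))
# lane: bed edges via white rail rows on roller part; scan columns
g=cv2.cvtColor(im,cv2.COLOR_RGB2GRAY).astype(float)
L=[];
for rows in((140,160),(182,198)):
    pts=[]
    for u in list(range(345,470,3)):
        col=g[rows[0]:rows[1],u]; w=np.clip(col-np.percentile(col,70),0,None)
        m=(w*np.arange(*rows)).sum()/w.sum(); pts.append((u,m))
    P=q(c,pts,.038); k=np.polyfit(P[:,1],P[:,0],1);k=np.polyfit(P[abs(np.polyval(k,P[:,1])-P[:,0])<.003,1],P[abs(np.polyval(k,P[:,1])-P[:,0])<.003,0],1);L.append(k);print('rail x=k*y+c',k)
G=q(c,fc([(480,30),(485,530)],6,245,120),.09);print('plates',G,G.mean(0),np.linalg.norm(G[0]-G[1]))
print('bed start',q(c,fc([(60,215),(60,410)],6,245,120),.026))
E
```

```text
A [ 0.447  -0.0046] side [np.float64(0.0661), np.float64(0.0668), np.float64(0.065), np.float64(0.0664)] edge mod90 [69.  68.3 68.7 69.2]
B [0.42   0.2226] side [np.float64(0.0664), np.float64(0.0662), np.float64(0.0656), np.float64(0.0655)] edge mod90 [20.1 19.4 19.5 20. ]
line A [[ 0.02640891 -0.00836097]] B [[0.02402635 0.00867332]]
rail x=k*y+c [-0.01883493  0.71645411]
rail x=k*y+c [-0.01461279  0.62124282]
plates [[0.76665376 0.01028134]
 [0.56862826 0.00707391]] [0.66764101 0.00867762] 0.19805147938805923
bed start [[0.71059709 0.18449336]
 [0.6283724  0.1826572 ]]
```

jog_arm:
  claw: [0,0,0,0,0,0,0,0,0,0,0,0,0,0,0,0,0,0,0,0]
  delta_pos:
    - [0.487,1,0]
    - [0.487,1,0]
    - [0.487,1,0]
    - [0.487,1,0]
    - [0.487,1,0]
    - [0.487,1,0]
    - [0.487,1,0]
    - [0.487,1,0]
    - [0.487,1,0]
    - [0.487,1,0]
    - [0.487,1,0]
    - [0.487,1,0]
    - [0.487,1,0]
    - [0.487,1,0]
    - [0.487,1,0]
    - [0.487,1,0]
    - [0.487,1,0]
    - [0.487,1,0]
    - [0.487,1,0]
    - [0.487,1,0]
  twist: [0.8,0.8,0.8,0.8,0.8,0.8,0.8,0.8,0.8,0.8,0.8,0.8,0.8,0.8,0.8,0.8,0.8,0.8,0.8,0.8]
  force: 40

```text
time_s: 2.7
ee_pos: [0.4472, -0.0369, 0.1799]
tool_rot: [[-0.93, 0.367, -0.0], [0.367, 0.93, 0.0], [0.0, 0.0, -1.0]]
wrist_force: [0.4, 0.3, -0.7]
finger_gap: 0.0909
finger_force: 0.0
```

jog_arm:
  claw: [0,0,0]
  delta_pos:
    - [0,0.65,-0.5]
    - [0,0.66,-0.5]
    - [0,0,0]
  twist: [0,0,0]

```text
time_s: 3.08
ee_pos: [0.4453, -0.0044, 0.1534]
tool_rot: [[-0.929, 0.37, -0.004], [0.37, 0.929, 0.0], [0.004, -0.001, -1.0]]
wrist_force: [0.4, -0.2, 0.6]
finger_gap: 0.091
finger_force: 0.0
```

jog_arm:
  claw: [0,0,0,0,0,0,0,0,0.9,0.9,0.9,0.9,0.9,0.9]
  delta_pos:
    - [0.07,0,-0.8]
    - [0,0,-0.8]
    - [0,0,-0.8]
    - [0,0,-0.8]
    - [0,0,-0.8]
    - [0,0,-0.8]
    - [0,0,-0.46]
    - [0,0,0]
    - [0,0,0]
    - [0,0,0]
    - [0,0,0]
    - [0,0,0]
    - [0,0,0]
    - [0,0,0]
  twist: [0.07,0,0,0,0,0,0,0,0,0,0,0,0,0]
  force: 40

```text
time_s: 4.82
ee_pos: [0.4491, -0.0046, 0.0238]
tool_rot: [[-0.932, 0.362, 0.001], [0.362, 0.932, 0.001], [-0.0, 0.001, -1.0]]
wrist_force: [-0.1, 2.8, 3.3]
finger_gap: 0.0493
finger_force: 48.4
```

```bash
python3 - <<'E'
from h import *
a=cap('scene');b=cap('top')
print(arm.state()['finger_gap'],arm.state()['finger_force'])
A=cv2.resize(a['img'][170:320,200:450],(800,480),interpolation=3);B=cv2.resize(b['img'][190:350,190:440],(800,512),interpolation=3)
cv2.imwrite('pics/g1.png',cv2.resize(np.vstack([A[:,:,::-1],B[:,:,::-1]]),(484,600)))
E
```

```text
0.04922459394957531 48.49626760929823
```

View pics/g1.png

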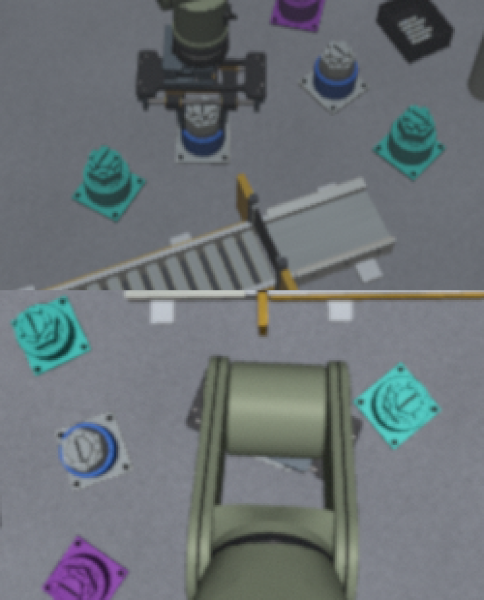

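The crop shows hub A at about +x of the fingers, so it was knocked or squeezed out and the fingers hold only an edge. I'll open, lift clear and measure again.

jog_arm:
  claw: [0,0,0,0,0,0,0,0,0,0,0,0,0]
  delta_pos:
    - [0,0,0]
    - [0,0,0]
    - [0,0,0]
    - [0,0,0]
    - [0,0,0.5]
    - [0,0,1]
    - [0,0,1]
    - [0,0,1]
    - [0,0,1]
    - [0,0,1]
    - [-0.5,-1,0.5]
    - [-1,-1,0]
    - [-1,-1,0]
  twist: [0,0,0,0,0,0,0,0,0,0,0,0,0]

```text
time_s: 6.55
ee_pos: [0.3857, -0.0807, 0.1745]
tool_rot: [[-0.933, 0.36, 0.001], [0.36, 0.933, -0.001], [-0.002, -0.0, -1.0]]
wrist_force: [0.0, 0.9, -0.2]
finger_gap: 0.0912
finger_force: 0.0
```

```bash
cat >> h.py <<'E'
def crop(c,cu,cv,w,s,name):
    u0,v0=int(cu-w/2),int(cv-w/2)
    im=cv2.resize(c['img'][v0:v0+w,u0:u0+w],None,fx=s,fy=s,interpolation=3)
    cv2.imwrite('pics/'+name+'.png',im[:,:,::-1]);return u0,v0
def flange(c,cu,cv,w=56,z=.008):
    """four flange holes: dark dots -> centre, edge angle mod 90"""
    u0,v0=int(cu-w/2),int(cv-w/2)
    g=cv2.cvtColor(c['img'],cv2.COLOR_RGB2GRAY)[v0:v0+w,u0:u0+w]
    g=cv2.resize(g,None,fx=8,fy=8,interpolation=3)
    bh=cv2.morphologyEx(g,cv2.MORPH_BLACKHAT,cv2.getStructuringElement(2,(41,41)))
    n,l,s,ce=cv2.connectedComponentsWithStats((bh>35).astype(np.uint8))
    P=[((x+.5)/8-.5+u0,(y+.5)/8-.5+v0) for (x,y),t in zip(ce[1:],s[1:]) if 60<t[4]<1200]
    P=q(c,P,z)
    import itertools
    for I in itertools.permutations(range(len(P)),4):
        Q=P[list(I)]
        if I[0]!=min(I):continue
        d=[np.linalg.norm(Q[(i+1)%4]-Q[i]) for i in range(4)]+[np.linalg.norm(Q[0]-Q[2])/1.414,np.linalg.norm(Q[1]-Q[3])/1.414]
        if max(abs(np.array(d)-.066))<.003:
            e=[np.degrees(np.arctan2(*(Q[(i+1)%4]-Q[i])[::-1]))%90 for i in range(4)]
            return Q.mean(0).round(4),np.round(e,1)
    return P
E
python3 - <<'E'
from h import *
c=cap('top','t2');print(blobs(c,(100,90,40),(125,255,255))[0])
for u,v in [b[1] for b in blobs(c,(100,90,40),(125,255,255))[0] if b[1][0]<500]: print(u,v,flange(c,u,v))
crop(c,330,250,90,6,'t2c')
E
```

```text
[([317, 248, 25, 27, 125], [324.8, 258.2]), ([222, 258, 28, 29, 229], [239.1, 272.3]), ([610, 299, 30, 31, 680], [624.9, 312.7]), ([580, 331, 60, 34, 1266], [610.0, 345.5]), ([564, 363, 76, 72, 3219], [604.0, 396.0])]
324.8 258.2 [[ 0.48947511  0.01404489]
 [ 0.47806874 -0.00478883]
 [ 0.4640894   0.01904907]
 [ 0.46644955 -0.04765748]
 [ 0.45098413  0.02534273]
 [ 0.43824383  0.02017186]
 [ 0.42817242  0.0379528 ]
 [ 0.42578535 -0.05626836]
 [ 0.39978622 -0.05077561]
 [ 0.39318034  0.00866353]]
239.1 272.3 (array([0.42  , 0.2223]), array([20.4, 17.2, 19.6, 20.1]))
```

View pics/t2c.png

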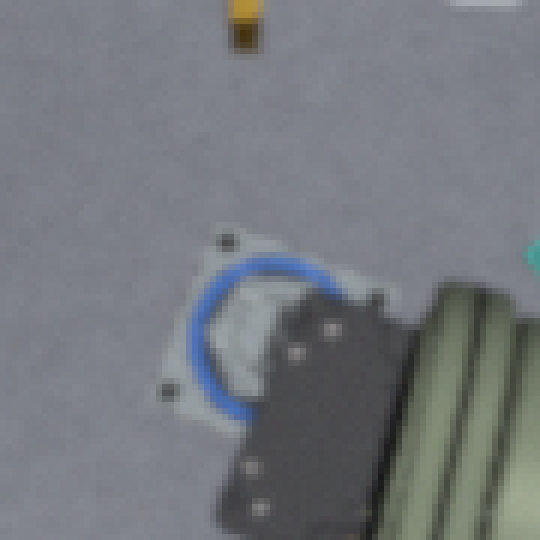

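```bash
python3 - <<'E'
from h import *
a=cap('scene');b=cap('top')
for X in([.449,-.0046,.0238],[.447,-.0046,.0],[.447,-.0046,.094],[.447,-.0046,.1]): print(X,proj(a,X),proj(b,X))
s=arm.state();print(s['ee_pos'])
X=s['ee_pos'];R=s['tool_rot']
o=[]
for c,n in((a,'a'),(b,'b')):
    im=c['img'].copy()
    for k,col in((0,(255,0,0)),(-.0788,(0,255,0))):
        for y in(-.045,0,.045):
            p=proj(c,X+R[:,2]*k+R[:,1]*y);cv2.circle(im,tuple(int(round(v)) for v in p),1,col,-1)
    p=proj(c,X).astype(int);u,v=p[0]-50,max(p[1]-50,0)
    o.append(cv2.resize(im[v:v+100,u:u+100],(400,400),interpolation=0))
cv2.imwrite('pics/g2.png',np.hstack(o)[:,:,::-1])
E
```

```text
[0.449, -0.0046, 0.0238] [304.17042626 239.13168167] [329.9991018  261.14835764]
[0.447, -0.0046, 0.0] [304.0321869  243.02992699] [329.92426455 262.37662361]
[0.447, -0.0046, 0.094] [303.6532918 224.8252794] [330.22183012 260.67612549]
[0.447, -0.0046, 0.1] [303.62777385 223.59922697] [330.24270138 260.55685249]
[ 0.38570684 -0.08059012  0.17434328]
```

View pics/g2.png

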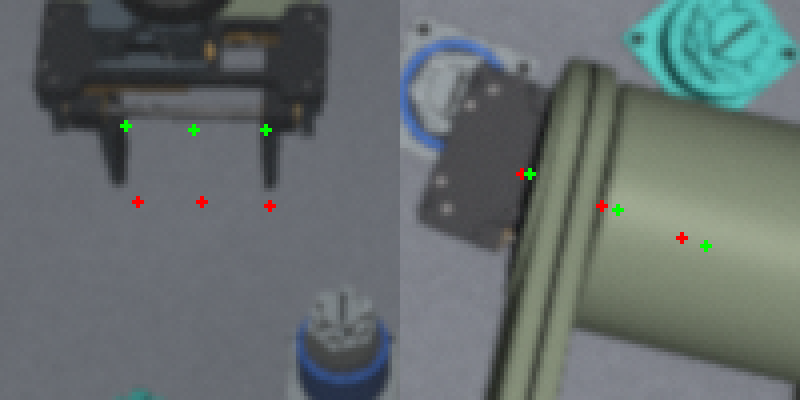

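The picture shows the projected tip points (red) a few pixels off the real fingertips. I'll shut the fingers and compare open with shut in one picture.

```bash
cat > fin.py <<'E'
from h import *
import sys
a=cap('scene');s=arm.state();X=s['ee_pos'];R=s['tool_rot'];im=a['img'].copy()
p=proj(a,X).astype(int);u,v=p[0]-50,max(p[1]-60,0)
big=cv2.resize(im[v:v+75,u:u+100],(800,600),interpolation=3)
def pt(k,y,x,col):
    P=proj(a,X+R[:,2]*k+R[:,1]*y+R[:,0]*x);cv2.circle(big,(int((P[0]-u+.5)*8),int((P[1]-v+.5)*8)),3,col,-1)
g=s['finger_gap']/2
for y in(-g,g):
    for x in(-.016,.016): pt(0,y,x,(255,0,0));pt(-.0188,y,x,(255,255,0))
pt(0,0,0,(0,255,0));pt(-.0788,0,0,(0,255,0))
np.save(sys.argv[1],big)
E
python3 fin.py o.npy
```

jog_arm:
  claw: [1,1,1,1,1,1,1]
  delta_pos:
    - [0,0,0]
    - [0,0,0]
    - [0,0,0]
    - [0,0,0]
    - [0,0,0]
    - [0,0,0]
    - [0,0,0]
  twist: [0,0,0,0,0,0,0]

```text
time_s: 7.62
ee_pos: [0.3863, -0.0801, 0.1735]
tool_rot: [[-0.933, 0.361, 0.0], [0.361, 0.933, 0.0], [0.0, 0.0, -1.0]]
wrist_force: [0.5, -0.1, -0.2]
finger_gap: 0.0241
finger_force: 0.0
```

```bash
python3 fin.py s.npy; python3 -c "
import numpy as np,cv2
a=np.load('o.npy');b=np.load('s.npy');cv2.imwrite('pics/fin.png',np.hstack([a[:,150:550],b[:,150:550]])[:,:,::-1])"
```

```text
(no output)
```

View pics/fin.png

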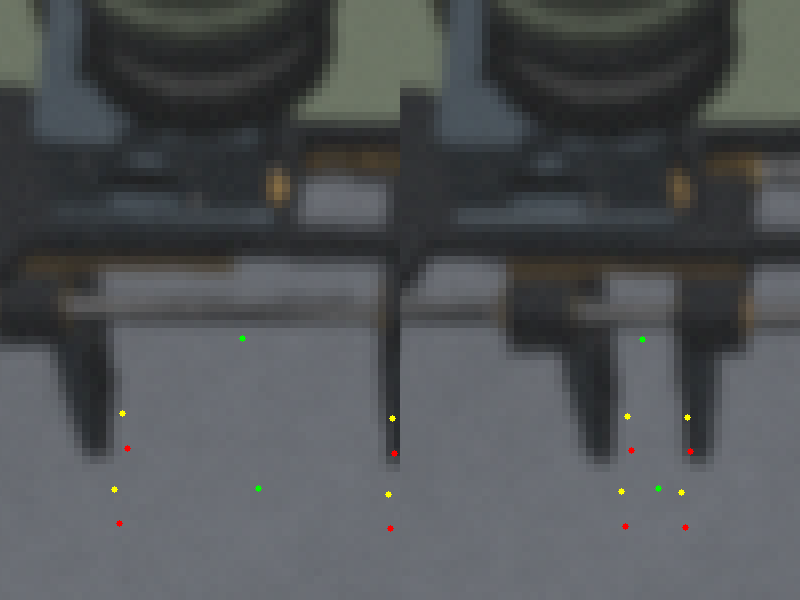

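```bash
python3 - <<'E'
from h import *
b=cap('top');s=arm.state();X=np.array([.3857,-.0807,.1745]);R=s['tool_rot']
for k in(.25,.28,.30,.32):
  print(k,[ (X[:2]+R[:2,1]*sy*.089+R[:2,0]*sx*.038).round(3).tolist() for sy,sx in((1,-1),(1,1))],ray(b,338,253.3,k)[:2].round(3),ray(b,321.2,291.7,k)[:2].round(3))
print(s['joint_pos'].tolist(),s['finger_gap'],s['finger_force'],s['ft_torque'])
E
```

```text
0.25 [[0.453, -0.011], [0.382, 0.016]] [ 0.454 -0.018] [0.381 0.013]
0.28 [[0.453, -0.011], [0.382, 0.016]] [ 0.452 -0.018] [0.381 0.013]
0.3 [[0.453, -0.011], [0.382, 0.016]] [ 0.451 -0.017] [0.382 0.013]
0.32 [[0.453, -0.011], [0.382, 0.016]] [ 0.45  -0.017] [0.382 0.013]
[-0.23364173666376511, 0.0363527928503339, 1.9423113533766114, 8.941091776559815e-05, 1.1628405628285134, -1.435100090626361] 0.015941441971801095 0.0 [ 0.11771814 -0.17662912 -0.0002024 ]
```

jog_arm:
  claw: [1,1,1,1,1,1,1,1,1,1]
  delta_pos:
    - [0,-1,0]
    - [0,-1,0]
    - [0,-1,-0.5]
    - [0,0,-1]
    - [0,0,-1]
    - [0,0,-1]
    - [0,0,-1]
    - [0,0,-1]
    - [0,0,-0.8]
    - [0,0,0]
  twist: [0,0,0,0,0,0,0,0,0,0]

```text
time_s: 8.98
ee_pos: [0.3852, -0.1546, 0.015]
tool_rot: [[-0.933, 0.361, -0.003], [0.361, 0.933, 0.001], [0.003, 0.0, -1.0]]
wrist_force: [0.1, -0.5, 1.0]
finger_gap: 0.0008
finger_force: 0.0
```

jog_arm:
  claw: [1,1,1]
  delta_pos:
    - [0,0,-0.2]
    - [0,0,-0.2]
    - [0,0,0]
  twist: [0,0,0]

```text
time_s: 9.35
ee_pos: [0.3863, -0.155, 0.006]
tool_rot: [[-0.933, 0.361, 0.0], [0.361, 0.933, 0.0], [-0.0, 0.0, -1.0]]
wrist_force: [-0.2, -0.1, 0.3]
finger_gap: 0.0003
finger_force: 0.0
```

jog_arm:
  claw: [1,1]
  delta_pos:
    - [0,0,-0.16]
    - [0,0,0]
  twist: [0,0]

```text
time_s: 9.6
ee_pos: [0.3861, -0.155, 0.0018]
tool_rot: [[-0.933, 0.361, -0.0], [0.361, 0.933, 0.0], [0.0, 0.0, -1.0]]
wrist_force: [-0.0, -0.7, 0.5]
finger_gap: 0.0008
finger_force: 0.0
```

```bash
python3 fin.py d.npy; python3 -c "
import numpy as np,cv2
cv2.imwrite('pics/fin2.png',np.load('d.npy')[:,:,::-1])"
```

View pics/fin2.png

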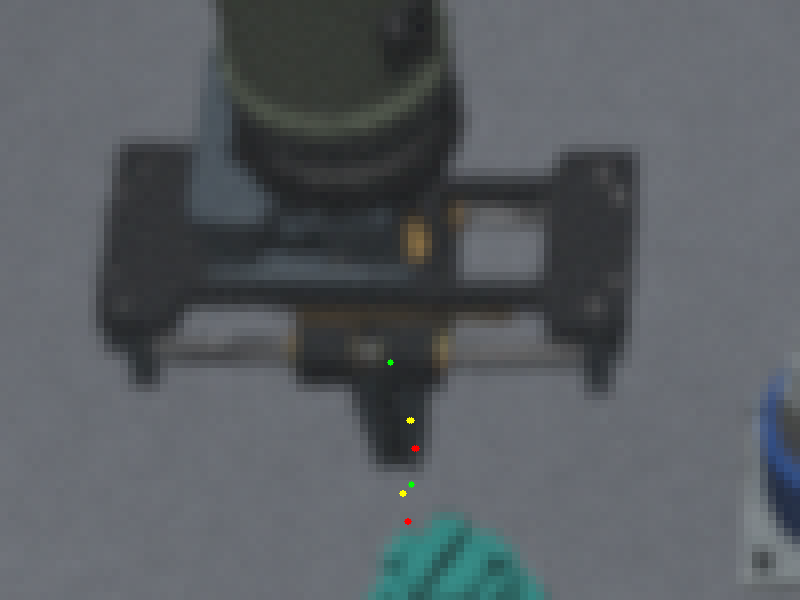

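jog_arm:
  claw: [1,1]
  delta_pos:
    - [0,0,-0.16]
    - [0,0,0]
  twist: [0,0]

```text
time_s: 9.9
ee_pos: [0.386, -0.1549, -0.0023]
tool_rot: [[-0.933, 0.361, -0.001], [0.361, 0.933, 0.0], [0.001, 0.0, -1.0]]
wrist_force: [-0.6, -0.8, -0.7]
finger_gap: 0.0007
finger_force: 0.0
```

jog_arm:
  claw: [1,1]
  delta_pos:
    - [0,0,-0.1]
    - [0,0,0]
  twist: [0,0]

```text
time_s: 10.15
ee_pos: [0.3861, -0.155, -0.0047]
tool_rot: [[-0.933, 0.361, -0.0], [0.361, 0.933, 0.0], [0.0, 0.0, -1.0]]
wrist_force: [-0.4, 0.7, 0.6]
finger_gap: 0.0006
finger_force: 0.0
```

No contact below the reported zero, so the reported TCP height does have an offset. I'll carry on down to find the bench.

jog_arm:
  claw: [1,1,1]
  delta_pos:
    - [0,0,-0.15]
    - [0,0,-0.1]
    - [0,0,0]
  twist: [0,0,0]

```text
time_s: 10.52
ee_pos: [0.3861, -0.155, -0.011]
tool_rot: [[-0.933, 0.361, -0.001], [0.361, 0.933, 0.0], [0.001, 0.0, -1.0]]
wrist_force: [-1.4, 0.4, -0.3]
finger_gap: 0.0006
finger_force: 0.0
```

jog_arm:
  claw: [1,1]
  delta_pos:
    - [0,0,-0.12]
    - [0,0,0]
  twist: [0,0]

```text
time_s: 10.78
ee_pos: [0.3861, -0.155, -0.014]
tool_rot: [[-0.933, 0.361, -0.0], [0.361, 0.933, 0.0], [0.0, 0.0, -1.0]]
wrist_force: [-0.0, -0.6, 0.4]
finger_gap: 0.0004
finger_force: 0.0
```

jog_arm:
  claw: [1,1]
  delta_pos:
    - [0,0,-0.12]
    - [0,0,0]
  twist: [0,0]

```text
time_s: 11.02
ee_pos: [0.3861, -0.155, -0.017]
tool_rot: [[-0.933, 0.361, -0.0], [0.361, 0.933, 0.0], [0.0, 0.0, -1.0]]
wrist_force: [0.2, 0.3, -0.2]
finger_gap: 0.0005
finger_force: 0.0
```

jog_arm:
  claw: [1,1]
  delta_pos:
    - [0,0,-0.12]
    - [0,0,0]
  twist: [0,0]

```text
time_s: 11.28
ee_pos: [0.3861, -0.1549, -0.02]
tool_rot: [[-0.933, 0.361, -0.0], [0.361, 0.933, 0.0], [0.001, 0.0, -1.0]]
wrist_force: [-0.6, 0.3, 0.2]
finger_gap: 0.0004
finger_force: 0.0
```

jog_arm:
  claw: [1,1,1]
  delta_pos:
    - [0,0,-0.12]
    - [0,0,-0.08]
    - [0,0,0]
  twist: [0,0,0]

```text
time_s: 11.65
ee_pos: [0.3861, -0.1549, -0.025]
tool_rot: [[-0.933, 0.361, -0.0], [0.361, 0.933, 0.0], [0.0, 0.0, -1.0]]
wrist_force: [0.9, 0.7, -0.3]
finger_gap: 0.0005
finger_force: 0.0
```

jog_arm:
  claw: [1,1]
  delta_pos:
    - [0,0,-0.12]
    - [0,0,0]
  twist: [0,0]

```text
time_s: 11.9
ee_pos: [0.3861, -0.155, -0.028]
tool_rot: [[-0.933, 0.361, -0.0], [0.361, 0.933, 0.0], [0.0, 0.0, -1.0]]
wrist_force: [-0.6, -0.1, -0.4]
finger_gap: 0.0005
finger_force: 0.0
```

jog_arm:
  claw: [1,1]
  delta_pos:
    - [0,0,-0.12]
    - [0,0,0]
  twist: [0,0]

```text
time_s: 12.15
ee_pos: [0.3861, -0.155, -0.031]
tool_rot: [[-0.933, 0.361, -0.0], [0.361, 0.933, 0.0], [0.0, 0.0, -1.0]]
wrist_force: [-0.3, 0.2, -0.3]
finger_gap: 0.0001
finger_force: 0.0
```

jog_arm:
  claw: [1,1]
  delta_pos:
    - [0,0,-0.12]
    - [0,0,0]
  twist: [0,0]

```text
time_s: 12.4
ee_pos: [0.3865, -0.1552, -0.0337]
tool_rot: [[-0.933, 0.361, 0.001], [0.361, 0.933, -0.0], [-0.001, 0.0, -1.0]]
wrist_force: [0.2, -0.1, 0.5]
finger_gap: 0.0004
finger_force: 0.7
```

jog_arm:
  claw: [1,1]
  delta_pos:
    - [0,0,-0.06]
    - [0,0,0]
  twist: [0,0]

```text
time_s: 12.65
ee_pos: [0.3866, -0.1552, -0.0338]
tool_rot: [[-0.933, 0.361, 0.001], [0.361, 0.933, -0.0], [-0.001, 0.0, -1.0]]
wrist_force: [-3.5, 1.4, 20.9]
finger_gap: 0.0004
finger_force: 10.2
```

jog_arm:
  claw: [1,1]
  delta_pos:
    - [0,0,-0.06]
    - [0,0,0]
  twist: [0,0]

```text
time_s: 12.9
ee_pos: [0.3866, -0.1552, -0.0338]
tool_rot: [[-0.933, 0.361, 0.001], [0.361, 0.933, -0.0], [-0.001, 0.0, -1.0]]
wrist_force: [-6.9, 3.0, 38.4]
finger_gap: 0.0006
finger_force: 19.4
```

```bash
python3 - <<'E'
from h import *
s=arm.state();print(s['ee_pos'],s['wrist_force'],s['joint_efforts'],s['joint_pos'])
E
```

```text
[ 0.38659482 -0.1551922  -0.03383166] [-6.87433494  2.9769216  38.39419598] [-5.17732976e-02 -1.73293322e+01 -9.97008383e+00 -5.14004714e-03
 -2.60536082e+00 -1.89241589e-03] [-4.09408408e-01  3.51889656e-01  2.19726215e+00  1.16289449e-04
  5.91080539e-01 -1.61103032e+00]
```

Contact at reported z = −0.0338, so real tip height = reported + 0.034. I'll correct for it, lift and re-measure hub A.

jog_arm:
  claw: [1,0,0,0,0,0,0,0,0]
  delta_pos:
    - [0,0,0.5]
    - [0,0,1]
    - [0,0,1]
    - [0,0,1]
    - [0,0,1]
    - [0,0,1]
    - [0,-0.5,0]
    - [0,0,0]
    - [0,0,0]
  twist: [0,0,0,0,0,0,0,0,0]

```text
time_s: 14.02
ee_pos: [0.3854, -0.1673, 0.0995]
tool_rot: [[-0.932, 0.362, -0.002], [0.362, 0.932, 0.001], [0.003, 0.0, -1.0]]
wrist_force: [-0.1, -0.8, -1.0]
finger_gap: 0.0775
finger_force: 0.0
```

```bash
python3 - <<'E'
from h import *
c=cap('top','t3')
for u,v in [b[1] for b in blobs(c,(100,90,40),(125,255,255))[0] if b[1][0]<500]: print(u,v,flange(c,u,v))
E
```

```text
330.2 261.9 (array([ 0.447 , -0.0048]), array([69.5, 69.2, 68.8, 68.3]))
239.1 272.3 (array([0.4201, 0.2223]), array([20.4, 17.3, 19.2, 20.1]))
```

jog_arm:
  claw: [0,0,0,0,0,0,0,0,0,0,0,0,0,0,0]
  delta_pos:
    - [0.35,0.94,0]
    - [0.35,0.94,0]
    - [0.35,0.94,0]
    - [0.35,0.94,0]
    - [0.35,0.94,0]
    - [0.35,0.94,0]
    - [0.36,0.94,0]
    - [0,0,-0.5]
    - [0,0,-0.8]
    - [0,0,-0.8]
    - [0,0,-0.8]
    - [0,0,-0.8]
    - [0,0,-0.6]
    - [0,0,-0.2]
    - [0,0,0]
  twist: [0,0,0,0,0,0,0,0,0,0,0,0,0,0,0]

```text
time_s: 15.95
ee_pos: [0.4471, -0.0034, -0.0123]
tool_rot: [[-0.932, 0.361, -0.001], [0.361, 0.932, 0.0], [0.001, -0.001, -1.0]]
wrist_force: [-0.8, 0.3, -0.3]
finger_gap: 0.0911
finger_force: 0.0
```

jog_arm:
  claw: [0.9,0.9,0.9,0.9,0.9,0.9]
  delta_pos:
    - [0,0,0]
    - [0,0,0]
    - [0,0,0]
    - [0,0,0]
    - [0,0,0]
    - [0,0,0]
  twist: [0,0,0,0,0,0]
  force: 50

```text
time_s: 16.7
ee_pos: [0.4479, -0.0033, -0.0114]
tool_rot: [[-0.933, 0.36, 0.0], [0.36, 0.933, -0.0], [-0.0, -0.0, -1.0]]
wrist_force: [-1.2, -2.6, 6.1]
finger_gap: 0.0675
finger_force: 50.0
```

jog_arm:
  claw: [0.9,0.9,0.9,0.9,0.9,0.9,0.9,0.9,0.9,0.9,0.9,0.9,0.9,0.9,0.9,0.9,0.9,0.9,0.9]
  delta_pos:
    - [0,0,0.3]
    - [0,0,0.8]
    - [0,0,0.9]
    - [0,0.4,0.8]
    - [0,0.8,0]
    - [0,0.9,0]
    - [0.3,0.9,0]
    - [0.47,0.9,0]
    - [0.8,0.64,0]
    - [0.9,0,0]
    - [0.9,0,0]
    - [0.9,0,0]
    - [0.9,0,0]
    - [0.9,0,0]
    - [0.9,0,0]
    - [0.9,0,0]
    - [0.6,0,0]
    - [0.3,0,0]
    - [0,0,0]
  twist: [0,0,0,0.17,0.3,0.3,0.3,0.3,0.3,0.3,0.3,0.3,0,0,0,0,0,0,0]

```text
time_s: 19.08
ee_pos: [0.6663, 0.1105, 0.0572]
tool_rot: [[-1.0, -0.016, -0.002], [-0.016, 1.0, 0.0], [0.002, 0.0, -1.0]]
wrist_force: [0.3, -0.4, -6.0]
finger_gap: 0.0675
finger_force: 50.0
```

```bash
python3 - <<'E'
from h import *
s=arm.state();print(s['ee_pos'],np.degrees(np.arctan2(s['tool_rot'][1,1],s['tool_rot'][0,1])),s['finger_gap'],s['wrist_force'],s['joint_pos'])
c=cap('top','t4');print([b for b in blobs(c,(100,90,40),(125,255,255))[0] if b[1][0]<500])
E
```

```text
[0.66634613 0.11053718 0.05717568] 90.92026137255034 0.06746201994955074 [ 0.34608493 -0.41791483 -6.04680063] [ 1.47123966e-01  5.65121366e-01  1.48104234e+00  4.88760975e-04
  1.09759326e+00 -1.43995733e+00]
[]
```

jog_arm:
  claw: [0.9,0.9,0.9,0.9,0.9,0.9]
  delta_pos:
    - [0.03,0,-0.5]
    - [0,0,-0.5]
    - [0,0,-0.3]
    - [0,0,-0.2]
    - [0,0,-0.12]
    - [0,0,0]
  twist: [0,0,0,0,0,0]

```text
time_s: 19.88
ee_pos: [0.6678, 0.1105, 0.0177]
tool_rot: [[-1.0, -0.016, -0.0], [-0.016, 1.0, 0.0], [0.0, 0.0, -1.0]]
wrist_force: [0.3, -0.4, -7.6]
finger_gap: 0.0674
finger_force: 50.0
```

jog_arm:
  claw: [0,0,0,0,0,0,0,0,0]
  delta_pos:
    - [0,0,0]
    - [0,0,0]
    - [0,0,0]
    - [0,0,0]
    - [0,0,0.5]
    - [0,0,0.5]
    - [-0.04,0,0.41]
    - [0,0,0]
    - [0,0,0]
  twist: [0,0,0,0,0,-0.5,-0.55,0,0]

```text
time_s: 21.0
ee_pos: [0.6667, 0.1105, 0.053]
tool_rot: [[-0.99, 0.14, -0.0], [0.14, 0.99, 0.0], [0.0, 0.0, -1.0]]
wrist_force: [-0.7, -0.1, 0.6]
finger_gap: 0.0912
finger_force: 0.0
```

jog_arm:
  claw: [1,1,1,1,1,1,1,1]
  delta_pos:
    - [0,0,0]
    - [0,0,0]
    - [0,0,0]
    - [0,0,0]
    - [0,0,0]
    - [0,0,0]
    - [0,0,0]
    - [0,0,0]
  twist: [0,0,0,0,0,0,0,0]
  force: 60

```text
time_s: 22.0
ee_pos: [0.6668, 0.1105, 0.0529]
tool_rot: [[-0.99, 0.141, -0.0], [0.141, 0.99, 0.0], [0.0, 0.0, -1.0]]
wrist_force: [0.8, 0.9, -0.6]
finger_gap: 0.0462
finger_force: 60.0
```

```bash
cat > st.py <<'E'
from plant import arm
import numpy as np
s=arm.state();print(s['time_s'],s['ee_pos'].round(4),'yaw',np.degrees(np.arctan2(s['tool_rot'][1,1],s['tool_rot'][0,1])).round(2),'gap',round(s['finger_gap'],4),'F',s['wrist_force'].round(1),'M',s['ft_torque'].round(3),'ff',round(s['finger_force'],1),'q6',s['joint_pos'][5].round(3),'tau6',s['joint_efforts'][5].round(3))
E
python3 st.py
```

```text
22.0 [0.6668 0.1105 0.0529] yaw 81.91 gap 0.0462 F [ 0.8  0.9 -0.6] M [ 0.208 -0.194  0.104] ff 60.0 q6 -1.282 tau6 0.057
```

jog_arm:
  claw: [1,1,1,1,1,1,1,1]
  delta_pos:
    - [0,0,0]
    - [0,0,0]
    - [0,0,0]
    - [0,0,0]
    - [0,0,0]
    - [0,0,0]
    - [0,0,0]
    - [0,0,0]
  twist: [-0.6,-0.6,-0.6,-0.6,-0.6,-0.6,-0.6,-0.6]

```text
time_s: 23.0
ee_pos: [0.6669, 0.1109, 0.0529]
tool_rot: [[-0.649, 0.76, 0.0], [0.76, 0.649, 0.001], [0.0, 0.001, -1.0]]
wrist_force: [0.8, 1.6, -0.9]
finger_gap: 0.0465
finger_force: 60.0
```

```bash
python3 st.py
```

```text
23.0 [0.6669 0.1109 0.0529] yaw 40.5 gap 0.0465 F [ 0.8  1.6 -0.9] M [ 0.294 -0.202  0.157] ff 60.0 q6 -0.56 tau6 -0.462
```

jog_arm:
  claw: [1,1,1]
  delta_pos:
    - [0,0,0]
    - [0,0,0]
    - [0,0,0]
  twist: [-0.4,-0.4,-0.4]

```text
time_s: 23.38
ee_pos: [0.667, 0.111, 0.053]
tool_rot: [[-0.504, 0.864, 0.001], [0.864, 0.504, 0.001], [0.0, 0.001, -1.0]]
wrist_force: [1.3, 2.6, -0.2]
finger_gap: 0.0464
finger_force: 60.0
```

```bash
python3 st.py
```

```text
23.375 [0.667 0.111 0.053] yaw 30.24 gap 0.0464 F [ 1.3  2.6 -0.2] M [ 0.32  -0.22   0.137] ff 60.0 q6 -0.381 tau6 -0.266
```

jog_arm:
  claw: [1,1,1]
  delta_pos:
    - [0,0,0]
    - [0,0,0]
    - [0,0,0]
  twist: [-0.4,-0.4,-0.4]

```text
time_s: 23.75
ee_pos: [0.6672, 0.111, 0.053]
tool_rot: [[-0.341, 0.94, 0.001], [0.94, 0.341, 0.001], [0.0, 0.001, -1.0]]
wrist_force: [0.7, 1.3, -0.7]
finger_gap: 0.0465
finger_force: 60.0
```

```bash
python3 st.py
```

```text
23.75 [0.6672 0.111  0.053 ] yaw 19.93 gap 0.0465 F [ 0.7  1.3 -0.7] M [ 0.205 -0.289  0.295] ff 60.0 q6 -0.201 tau6 -0.181
```

jog_arm:
  claw: [1,1]
  delta_pos:
    - [0,0,0]
    - [0,0,0]
  twist: [-0.3,-0.3]

```text
time_s: 24.0
ee_pos: [0.6673, 0.1109, 0.0529]
tool_rot: [[-0.258, 0.966, 0.001], [0.966, 0.258, 0.0], [-0.0, 0.001, -1.0]]
wrist_force: [1.5, 1.4, -0.6]
finger_gap: 0.0465
finger_force: 60.0
```

```bash
python3 st.py
```

```text
24.0 [0.6673 0.1109 0.0529] yaw 14.93 gap 0.0465 F [ 1.5  1.4 -0.6] M [ 0.267 -0.351  0.806] ff 60.0 q6 -0.113 tau6 0.513
```

jog_arm:
  claw: [1,1]
  delta_pos:
    - [0,0,0]
    - [0,0,0]
  twist: [-0.3,-0.3]

```text
time_s: 24.25
ee_pos: [0.6674, 0.1109, 0.0529]
tool_rot: [[-0.17, 0.985, 0.001], [0.985, 0.17, 0.0], [-0.0, 0.001, -1.0]]
wrist_force: [2.3, 2.2, -0.6]
finger_gap: 0.0466
finger_force: 60.0
```

```bash
python3 st.py
```

```text
24.25 [0.6674 0.1109 0.0529] yaw 9.78 gap 0.0466 F [ 2.3  2.2 -0.6] M [ 0.307 -0.392  0.808] ff 60.0 q6 -0.023 tau6 0.513
```

jog_arm:
  claw: [1,1,1,1]
  delta_pos:
    - [0,0,0]
    - [0,0,0]
    - [0,0,0]
    - [0,0,0]
  twist: [-0.35,-0.35,-0.3,0]

```text
time_s: 24.75
ee_pos: [0.6675, 0.1109, 0.0529]
tool_rot: [[-0.021, 1.0, 0.002], [1.0, 0.021, 0.0], [0.0, 0.002, -1.0]]
wrist_force: [2.0, 1.9, -3.3]
finger_gap: 0.0466
finger_force: 60.0
```

```bash
python3 st.py; python3 - <<'E'
from h import *
a=cap('scene','sb');X=[.6663,.1087,.034]
R=np.array([[.0163,-1],[1,.0163]]).T
for th in(0,-5.26):
  t=np.radians(.95+th);M=np.array([[np.cos(t),-np.sin(t)],[np.sin(t),np.cos(t)]])
  print(th,[proj(a,list(np.array(X[:2])+M@[sx*.04,sy*.04])+[.034]).round(1).tolist() for sx,sy in((1,1),(1,-1),(-1,-1),(-1,1))])
p=proj(a,X).astype(int);u,v=p[0]-45,p[1]-40;print(u,v)
cv2.imwrite('pics/sb1.png',cv2.resize(a['img'][v:v+67,u:u+90],None,fx=8.8,fy=8.8,interpolation=3)[:,:,::-1])
E
```

```text
24.75 [0.6675 0.1109 0.0529] yaw 1.22 gap 0.0466 F [ 2.   1.9 -3.3] M [ 0.386 -0.525  0.56 ] ff 60.0 q6 0.126 tau6 0.625
0 [[389.5, 295.2], [362.5, 304.8], [350.7, 280.3], [377.1, 271.3]]
-5.26 [[388.8, 296.8], [360.7, 304.1], [351.5, 278.9], [378.8, 272.0]]
324 247
```

View pics/sb1.png

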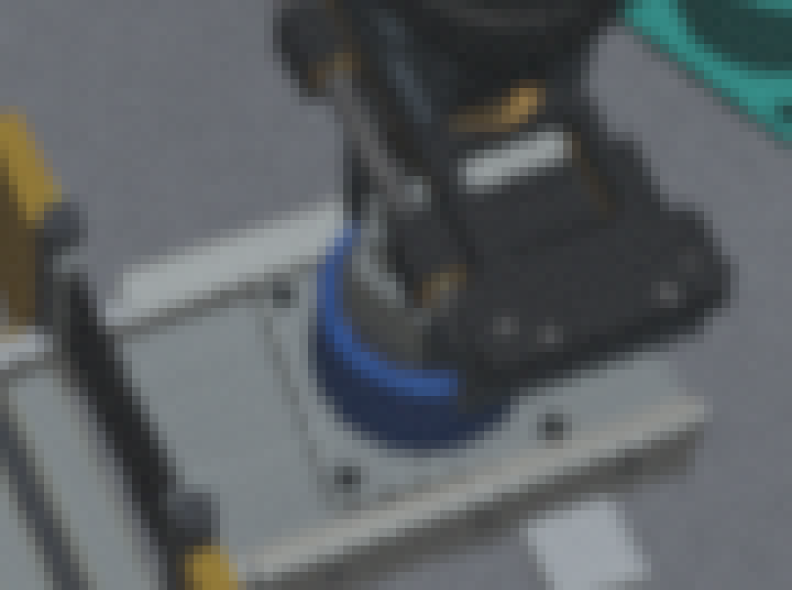

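Hub in the bay, flat and held by the nut. Three flange holes are visible in the crop at (282,293), (346,479) and (555,427).

```bash
python3 - <<'E'
from h import *
a=cap('scene')
P=q(a,[((x+.5)/8.8-.5+324,(y+.5)/8.8-.5+247) for x,y in((282,293),(346,479),(555,427))],.034)
for i in(0,1): d=P[i+1]-P[i];print(np.linalg.norm(d),np.degrees(np.arctan2(d[1],d[0]))%90)
print((P[0]+P[2])/2)
g=cv2.cvtColor(a['img'],cv2.COLOR_RGB2GRAY)[247:314,324:414]
g=cv2.resize(g,None,fx=8,fy=8,interpolation=3)
bh=cv2.morphologyEx(g,cv2.MORPH_BLACKHAT,cv2.getStructuringElement(2,(41,41)))
n,l,s,ce=cv2.connectedComponentsWithStats((bh>35).astype(np.uint8))
for c,t in zip(ce[1:],s[1:]):
    if 60<t[4]<1500:
        u,v=(c+.5)/8-.5+[324,247];print(np.array([u-324,v-247])*8.8,t[4],ray(a,u,v,.034)[:2].round(4))
E
```

```text
0.06689401762298318 84.40512740239966
0.06767334074548166 85.12661198755742
[0.66632659 0.11174736]
[783.2 105.6] 64 [0.6239 0.2596]
[523.2981203  123.87957393] 399 [0.6014 0.1783]
[354.2 180.4] 512 [0.6021 0.1191]
[5.66176471e-02 1.80958088e+02] 136 [0.5637 0.0134]
[278.08 288.64] 320 [0.63   0.0814]
[246.4 290.4] 64 [0.6272 0.0718]
[  5.03646288 370.52467249] 229 [ 0.6276 -0.0092]
[549.12 424.16] 320 [0.7026 0.1415]
[343.2 473. ] 256 [0.6962 0.0754]
[172.91931106 572.81179541] 479 [0.7094 0.014 ]
[265.61591549 579.88746479] 355 [0.7212 0.0394]
```

jog_arm:
  claw: [1,1,1,1,1]
  delta_pos:
    - [0,0,0]
    - [0,0,0]
    - [0,0,0]
    - [0,0,0]
    - [0,0,0]
  twist: [-0.3,-0.3,-0.2,0,0]

```text
time_s: 25.48
ee_pos: [0.6675, 0.1108, 0.053]
tool_rot: [[0.1, 0.995, 0.002], [0.995, -0.1, 0.001], [0.001, 0.002, -1.0]]
wrist_force: [4.9, 2.6, -2.9]
finger_gap: 0.0462
finger_force: 60.0
```

```bash
python3 st.py
```

```text
25.475 [0.6675 0.1108 0.053 ] yaw -5.73 gap 0.0462 F [ 4.9  2.6 -2.9] M [ 0.517 -0.951  0.644] ff 60.0 q6 0.247 tau6 0.633
```

jog_arm:
  claw: [0,0,0,0,0,0,0,0,0,0,0,0,0,0,0]
  delta_pos:
    - [0,0,0]
    - [0,0,0]
    - [0,0,0.3]
    - [0,0,0.7]
    - [0,0,0.8]
    - [0,0.5,0.8]
    - [-0.5,0.9,0]
    - [-0.8,0.9,0]
    - [-0.8,0.9,0]
    - [-0.8,0.9,0]
    - [-0.8,0.9,0]
    - [-0.8,0.9,0]
    - [-0.5,0.9,0]
    - [0,0.6,0]
    - [0,0,0]
  twist: [0,0,0,0,0,0,0,0,0,0,0,0,0,0,0]

```text
time_s: 27.35
ee_pos: [0.5416, 0.2965, 0.1178]
tool_rot: [[0.098, 0.995, 0.0], [0.995, -0.098, -0.0], [-0.0, 0.0, -1.0]]
wrist_force: [0.2, -0.9, -0.6]
finger_gap: 0.0914
finger_force: 0.0
```

```bash
python3 st.py; python3 - <<'E'
from h import *
c=cap('top','t5')
for u,v in [b[1] for b in blobs(c,(100,90,40),(125,255,255))[0] if b[1][0]<500]: print(u,v,flange(c,u,v),flange(c,u,v,56,.034))
p=proj(c,[.6663,.1117,.12]);print(p,crop(c,p[0],p[1],44,12,'nut'))
E
```

```text
27.35 [0.5416 0.2965 0.1178] yaw -5.65 gap 0.0914 F [ 0.2 -0.9 -0.6] M [-0.033 -0.131  0.036] ff 0.0 q6 0.581 tau6 0.048
285.3 174.4 (array([0.6736, 0.1117]), array([84.5, 85.3, 85.6, 85.6])) (array([0.6672, 0.1092]), array([84.5, 85.3, 85.6, 85.6]))
239.1 272.3 [[0.46210049 0.20318332]
 [0.44920695 0.23564475]
 [0.44716168 0.22688258]
 [0.44034202 0.26136845]
 [0.41888987 0.2070887 ]
 [0.39998314 0.18042091]
 [0.39241447 0.24105244]
 [0.37815298 0.24313984]] [[0.46066844 0.19845051]
 [0.44807989 0.23014406]
 [0.44608301 0.22158917]
 [0.43942466 0.25525928]
 [0.41847995 0.2022635 ]
 [0.40002046 0.17622653]
 [0.39263081 0.23542385]
 [0.37870668 0.23746186]]
[279.47234189 162.95763351] (257, 140)
```

View pics/nut.png

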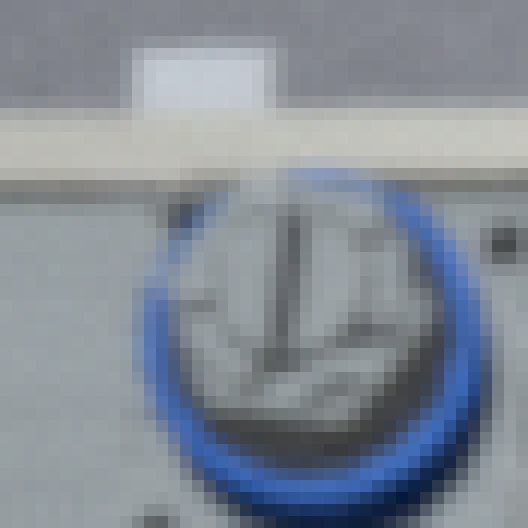

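jog_arm:
  claw: [1,1,1,1,1,1,1,1,1,1,1,1,1,1]
  delta_pos:
    - [0.8,-0.6,0]
    - [0.8,-0.7,0]
    - [0.8,-0.7,0]
    - [0.8,-0.7,0]
    - [0.8,-0.7,0]
    - [0.6,-0.4,0]
    - [0.34,-0.26,0]
    - [0,0,-0.5]
    - [0,0,-0.8]
    - [0,0,-0.8]
    - [0,0,-0.8]
    - [0,0,-0.8]
    - [0,0,-0.37]
    - [0,0,0]
  twist: [0.15,0.15,0.15,0.15,0.17,0,0,0,0,0,0,0,0,0]

```text
time_s: 29.15
ee_pos: [0.6643, 0.1943, 0.0153]
tool_rot: [[-0.016, 1.0, -0.002], [1.0, 0.016, -0.0], [-0.0, -0.002, -1.0]]
wrist_force: [-0.5, -0.1, -0.2]
finger_gap: 0.0005
finger_force: 0.0
```

```bash
python3 st.py
```

```text
29.15 [0.6643 0.1943 0.0153] yaw 0.89 gap 0.0005 F [-0.5 -0.1 -0.2] M [ 0.011 -0.114 -0.01 ] ff 0.0 q6 0.252 tau6 0.001
```

jog_arm:
  claw: [1,1,1,1,1,1,1,1,1,1,1,1,1,1,1,1,1,1,1,1]
  delta_pos:
    - [0.01,-0.3,0]
    - [0.01,-0.35,0]
    - [0.01,-0.35,0]
    - [0.01,-0.35,0]
    - [0.01,-0.35,0]
    - [0.01,-0.35,0]
    - [0.01,-0.35,0]
    - [0.01,-0.35,0]
    - [0.01,-0.35,0]
    - [0.01,-0.35,0]
    - [0.01,-0.35,0]
    - [0.01,-0.35,0]
    - [0.01,-0.35,0]
    - [0.01,-0.35,0]
    - [0.01,-0.35,0]
    - [0.01,-0.35,0]
    - [0.01,-0.35,0]
    - [0.01,-0.35,0]
    - [0.01,-0.35,0]
    - [0.01,-0.35,0]
  twist: [0,0,0,0,0,0,0,0,0,0,0,0,0,0,0,0,0,0,0,0]

```text
time_s: 31.65
ee_pos: [0.669, 0.0218, 0.0163]
tool_rot: [[-0.015, 1.0, -0.002], [1.0, 0.015, 0.003], [0.003, -0.002, -1.0]]
wrist_force: [-3.4, 9.0, 4.2]
finger_gap: 0.0001
finger_force: 4.3
```

jog_arm:
  claw: [1,1,1,1,1,1,1,1,1]
  delta_pos:
    - [0,-0.35,0]
    - [0,-0.35,0]
    - [0,-0.35,0]
    - [0,-0.35,0]
    - [0,-0.35,0]
    - [0,-0.35,0]
    - [0,-0.25,0]
    - [0,0,0]
    - [0,0,0]
  twist: [0,0,0,0,0,0,0,0,0]

```text
time_s: 32.78
ee_pos: [0.6704, -0.0392, 0.0163]
tool_rot: [[-0.015, 1.0, 0.0], [1.0, 0.015, -0.001], [-0.001, 0.0, -1.0]]
wrist_force: [0.2, 0.3, -0.1]
finger_gap: 0.0005
finger_force: 0.0
```

```bash
python3 st.py;python3 - <<'E'
from h import *
a=cap('scene','s6');print([b for b in blobs(a,(100,90,40),(125,255,255))[0] if b[1][0]>150])
print([ (proj(a,[.6695,y,.05]).round().tolist(),y) for y in(-.06,-.09,-.12)])
E
```

```text
32.775 [ 0.6704 -0.0392  0.0163] yaw 0.86 gap 0.0005 F [ 0.2  0.3 -0.1] M [ 0.005 -0.075  0.03 ] ff 0.0 q6 -0.09 tau6 -0.001
[([362, 200, 23, 21, 213], [372.1, 212.6]), ([289, 299, 26, 24, 223], [301.4, 313.9])]
[([312.0, 305.0], -0.06), ([302.0, 309.0], -0.09), ([291.0, 312.0], -0.12)]
```

jog_arm:
  claw: [1,1,1,1,1,0,0,0,0,0,0,0]
  delta_pos:
    - [0,0,0.4]
    - [0,0,0.9]
    - [0,0,0.9]
    - [0,0,0.9]
    - [0,0,0.9]
    - [-1,0,0]
    - [-1,0,0]
    - [-1,0,0]
    - [-1,0,0]
    - [-1,0,0]
    - [-1,0,0]
    - [0,0,0]
  twist: [0,0,0,0,0,0.9,0.9,0.9,0.9,0.9,0.9,0]

```text
time_s: 34.33
ee_pos: [0.5192, -0.0385, 0.1172]
tool_rot: [[-0.734, 0.679, 0.001], [0.679, 0.734, -0.0], [-0.001, 0.0, -1.0]]
wrist_force: [0.7, -0.1, -0.8]
finger_gap: 0.0677
finger_force: 0.0
```

```bash
python3 st.py; python3 - <<'E'
from h import *
c=cap('top','t7')
for u,v in [b[1] for b in blobs(c,(100,90,40),(125,255,255))[0] if b[1][0]<500]: print(u,v,flange(c,u,v,52),'lane',flange(c,u,v,56,.034))
a=cap('scene','s7');A=[cv2.resize(x['img'][v:v+50,u:u+50],(400,400),interpolation=3) for x,u,v in((a,290,270),(c,300,140))]
cv2.imwrite('pics/gate2.png',np.hstack(A)[:,:,::-1])
E
```

```text
34.325 [ 0.5192 -0.0385  0.1172] yaw 47.22 gap 0.0677 F [ 0.7 -0.1 -0.8] M [ 0.041 -0.197  0.014] ff 0.0 q6 -0.92 tau6 -0.275
239.0 272.3 (array([0.4201, 0.2223]), array([20.3, 17.2, 19.2, 20.1])) lane [[0.46066844 0.19845051]
 [0.44807989 0.23014406]
 [0.44616896 0.22169767]
 [0.43926793 0.25617095]
 [0.42087976 0.20232287]
 [0.41608123 0.20220417]
 [0.40002046 0.17622653]
 [0.39278689 0.23583193]
 [0.37870668 0.23746186]]
```

jog_arm:
  claw: [0,0,0,0,0,0,0,0,0,0,0,0,0]
  delta_pos:
    - [-0.33,0.877,0]
    - [-0.33,0.877,0]
    - [-0.33,0.877,0]
    - [-0.33,0.877,0]
    - [-0.33,0.877,0]
    - [-0.33,0.877,0]
    - [-0.33,0.877,0]
    - [-0.33,0.877,0]
    - [-0.33,0.877,0]
    - [-0.33,0.877,0]
    - [-0.33,0.877,0]
    - [-0.33,0.877,0]
    - [0,0,0]
  twist: [0.605,0.605,0.605,0.605,0.605,0.605,0.605,0.605,0.605,0.605,0.605,0.605,0]

```text
time_s: 36.05
ee_pos: [0.4221, 0.2261, 0.1164]
tool_rot: [[-0.941, -0.337, 0.001], [-0.337, 0.941, 0.001], [-0.001, 0.0, -1.0]]
wrist_force: [-0.6, -0.8, -0.7]
finger_gap: 0.0909
finger_force: 0.0
```

```bash
python3 st.py; python3 - <<'E'
from h import *
c=cap('top','t8')
for u,v in [b[1] for b in blobs(c,(100,90,40),(125,255,255))[0] if b[1][0]<500]: print(u,v,'lane',flange(c,u,v,56,.034))
a=cap('scene','s8');A=[cv2.resize(x['img'][v:v+50,u:u+50],(400,400),interpolation=3) for x,u,v in((a,305,275),(c,310,145))]
cv2.imwrite('pics/gate2.png',np.hstack(A)[:,:,::-1])
E
```

```text
36.05 [0.4221 0.2261 0.1164] yaw 109.72 gap 0.0909 F [-0.6 -0.8 -0.7] M [ 0.079 -0.199  0.033] ff 0.0 q6 -1.447 tau6 -0.075
361.8 173.9 lane (array([ 0.6666, -0.0821]), array([1.5, 1.1, 1.2, 1.3]))
237.9 283.1 lane [[0.44346811 0.17337243]
 [0.40400869 0.22849817]
 [0.40002046 0.17622653]
 [0.39117218 0.23009298]
 [0.37870668 0.23746186]]
```

jog_arm:
  claw: [0,0,0,0,0,0,0,0,0,0.9,0.9,0.9,0.9,0.9,0.9]
  delta_pos:
    - [-0.08,-0.06,-0.5]
    - [0,0,-0.8]
    - [0,0,-0.8]
    - [0,0,-0.8]
    - [0,0,-0.8]
    - [0,0,-0.8]
    - [0,0,-0.45]
    - [0,0,-0.2]
    - [0,0,0]
    - [0,0,0]
    - [0,0,0]
    - [0,0,0]
    - [0,0,0]
    - [0,0,0]
    - [0,0,0]
  twist: [0,0,0,0,0,0,0,0,0,0,0,0,0,0,0]
  force: 50

```text
time_s: 38.02
ee_pos: [0.4195, 0.2233, -0.0121]
tool_rot: [[-0.942, -0.336, 0.001], [-0.336, 0.942, 0.0], [-0.001, 0.0, -1.0]]
wrist_force: [-1.3, 0.4, 5.6]
finger_gap: 0.0671
finger_force: 50.0
```

jog_arm:
  claw: [0.9,0.9,0.9,0.9,0.9,0.9,0.9,0.9,0.9,0.9,0.9,0.9,0.9,0.9,0.9,0.9,0.9,0.9,0.9,0.9]
  delta_pos:
    - [0,0,0.4]
    - [0,0,0.9]
    - [0,0,0.9]
    - [0,-0.4,0.9]
    - [0,-0.8,0.9]
    - [0,-0.9,0]
    - [0,-0.9,0]
    - [0.3,-0.9,0]
    - [0.6,-0.61,0]
    - [0.9,0,0]
    - [0.9,0,0]
    - [0.9,0,0]
    - [0.9,0,0]
    - [0.9,0,0]
    - [0.9,0,0]
    - [0.9,0,0]
    - [0.9,0,0]
    - [0.9,0,0]
    - [0.6,0,0]
    - [0.3,0,0]
  twist: [0,0,0,-0.2,-0.25,-0.25,-0.25,-0.25,-0.25,-0.25,-0.25,-0.23,0,0,0,0,0,0,0,0]

```text
time_s: 40.52
ee_pos: [0.6659, 0.1099, 0.0854]
tool_rot: [[-1.0, -0.016, -0.004], [-0.016, 1.0, -0.001], [0.004, -0.001, -1.0]]
wrist_force: [-0.8, 0.7, -8.8]
finger_gap: 0.0672
finger_force: 50.0
```

```bash
python3 st.py
```

```text
40.525 [0.6659 0.1099 0.0854] yaw 90.92 gap 0.0672 F [-0.8  0.7 -8.8] M [ 0.107 -0.094  0.002] ff 50.0 q6 -1.44 tau6 0.007
```

jog_arm:
  claw: [0.9,0.9,0.9,0.9,0.9,0.9]
  delta_pos:
    - [0,0,-0.8]
    - [0,0,-0.8]
    - [0,0,-0.7]
    - [0,0,-0.35]
    - [0,0,-0.19]
    - [0,0,0]
  twist: [0,0,0,0,0,0]

```text
time_s: 41.28
ee_pos: [0.6669, 0.1103, 0.0166]
tool_rot: [[-1.0, -0.016, 0.0], [-0.016, 1.0, 0.0], [-0.0, 0.0, -1.0]]
wrist_force: [0.2, -0.2, -8.1]
finger_gap: 0.0671
finger_force: 50.0
```

```bash
python3 st.py; python3 - <<'E'
from h import *
c=cap('top');b,m=blobs(c,(100,90,40),(125,255,255));print([x for x in b if x[1][0]<500])
E
```

```text
41.275 [0.6669 0.1103 0.0166] yaw 90.93 gap 0.0671 F [ 0.2 -0.2 -8.1] M [ 0.127 -0.155  0.026] ff 50.0 q6 -1.44 tau6 -0.0
[([349, 155, 30, 30, 240], [361.7, 173.9])]
```

jog_arm:
  claw: [0,0,0,0,0,0,0,0,0]
  delta_pos:
    - [0,0,0]
    - [0,0,0]
    - [0,0,0]
    - [0,0,0]
    - [0,0,0.5]
    - [0,0,0.5]
    - [0,0,0.45]
    - [0,0,0]
    - [0,0,0]
  twist: [0,0,0,0,0,-0.7,-0.7,0,0]

```text
time_s: 42.45
ee_pos: [0.6667, 0.1103, 0.0527]
tool_rot: [[-0.982, 0.191, -0.0], [0.191, 0.982, 0.0], [0.0, 0.0, -1.0]]
wrist_force: [-0.3, -0.2, 0.7]
finger_gap: 0.0914
finger_force: 0.0
```

jog_arm:
  claw: [1,1,1,1,1,1,1,1]
  delta_pos:
    - [0,0,0]
    - [0,0,0]
    - [0,0,0]
    - [0,0,0]
    - [0,0,0]
    - [0,0,0]
    - [0,0,0]
    - [0,0,0]
  twist: [0,0,0,0,0,0,0,0]
  force: 60

```text
time_s: 43.45
ee_pos: [0.6669, 0.1105, 0.0527]
tool_rot: [[-0.981, 0.193, 0.0], [0.193, 0.981, 0.0], [-0.0, 0.0, -1.0]]
wrist_force: [-0.6, 0.8, -0.0]
finger_gap: 0.046
finger_force: 60.0
```

```bash
python3 st.py
```

```text
43.45 [0.6669 0.1105 0.0527] yaw 78.89 gap 0.046 F [-0.6  0.8 -0. ] M [ 0.316 -0.237 -0.044] ff 60.0 q6 -1.23 tau6 -0.057
```

jog_arm:
  claw: [1,1,1,1,1,1,1]
  delta_pos:
    - [0,0,0]
    - [0,0,0]
    - [0,0,0]
    - [0,0,0]
    - [0,0,0]
    - [0,0,0]
    - [0,0,0]
  twist: [-0.6,-0.6,-0.6,-0.6,-0.6,-0.6,-0.6]

```text
time_s: 44.32
ee_pos: [0.6669, 0.1108, 0.0527]
tool_rot: [[-0.678, 0.735, 0.0], [0.735, 0.678, 0.001], [0.0, 0.001, -1.0]]
wrist_force: [0.8, 2.4, -0.6]
finger_gap: 0.046
finger_force: 60.0
```

```bash
python3 st.py
```

```text
44.325 [0.6669 0.1108 0.0527] yaw 42.66 gap 0.046 F [ 0.8  2.4 -0.6] M [ 0.359 -0.179  0.136] ff 60.0 q6 -0.598 tau6 -0.465
```

jog_arm:
  claw: [1,1,1]
  delta_pos:
    - [0,0,0]
    - [0,0,0]
    - [0,0,0]
  twist: [-0.3,-0.3,-0.3]

```text
time_s: 44.7
ee_pos: [0.6668, 0.1108, 0.0527]
tool_rot: [[-0.574, 0.819, 0.0], [0.819, 0.574, 0.001], [0.0, 0.001, -1.0]]
wrist_force: [1.1, 2.4, -0.3]
finger_gap: 0.046
finger_force: 60.0
```

```bash
python3 st.py
```

```text
44.7 [0.6668 0.1108 0.0527] yaw 35.01 gap 0.046 F [ 1.1  2.4 -0.3] M [ 0.314 -0.193  0.085] ff 60.0 q6 -0.464 tau6 -0.172
```

jog_arm:
  claw: [1,1,1]
  delta_pos:
    - [0,0,0]
    - [0,0,0]
    - [0,0,0]
  twist: [-0.3,-0.3,-0.3]

```text
time_s: 45.08
ee_pos: [0.6668, 0.1108, 0.0527]
tool_rot: [[-0.458, 0.889, 0.0], [0.889, 0.458, 0.001], [0.0, 0.001, -1.0]]
wrist_force: [0.2, 1.1, -0.0]
finger_gap: 0.0459
finger_force: 60.0
```

```bash
python3 st.py
```

```text
45.075 [0.6668 0.1108 0.0527] yaw 27.28 gap 0.0459 F [ 0.2  1.1 -0. ] M [ 0.276 -0.206  0.098] ff 60.0 q6 -0.329 tau6 -0.173
```

jog_arm:
  claw: [1,1,1]
  delta_pos:
    - [0,0,0]
    - [0,0,0]
    - [0,0,0]
  twist: [-0.3,-0.3,-0.3]

```text
time_s: 45.45
ee_pos: [0.667, 0.1108, 0.0527]
tool_rot: [[-0.334, 0.942, 0.001], [0.942, 0.334, 0.001], [0.0, 0.001, -1.0]]
wrist_force: [0.7, 1.4, -1.4]
finger_gap: 0.046
finger_force: 60.0
```

```bash
python3 st.py
```

```text
45.45 [0.667  0.1108 0.0527] yaw 19.54 gap 0.046 F [ 0.7  1.4 -1.4] M [ 0.293 -0.323  0.153] ff 60.0 q6 -0.194 tau6 -0.172
```

jog_arm:
  claw: [1,1]
  delta_pos:
    - [0,0,0]
    - [0,0,0]
  twist: [-0.3,-0.3]

```text
time_s: 45.7
ee_pos: [0.6671, 0.1108, 0.0527]
tool_rot: [[-0.248, 0.969, 0.001], [0.969, 0.248, 0.001], [0.0, 0.001, -1.0]]
wrist_force: [0.9, 2.4, -0.1]
finger_gap: 0.046
finger_force: 60.0
```

```bash
python3 st.py
```

```text
45.7 [0.6671 0.1108 0.0527] yaw 14.38 gap 0.046 F [ 0.9  2.4 -0.1] M [ 0.35  -0.298  0.082] ff 60.0 q6 -0.104 tau6 -0.172
```

jog_arm:
  claw: [1,1]
  delta_pos:
    - [0,0,0]
    - [0,0,0]
  twist: [-0.3,-0.3]

```text
time_s: 45.95
ee_pos: [0.6673, 0.1108, 0.0527]
tool_rot: [[-0.16, 0.987, 0.001], [0.987, 0.16, 0.001], [0.001, 0.001, -1.0]]
wrist_force: [2.2, 2.8, -1.1]
finger_gap: 0.0461
finger_force: 60.0
```

```bash
python3 st.py
```

```text
45.95 [0.6673 0.1108 0.0527] yaw 9.22 gap 0.0461 F [ 2.2  2.8 -1.1] M [ 0.348 -0.329  0.089] ff 60.0 q6 -0.014 tau6 -0.171
```

jog_arm:
  claw: [1,1]
  delta_pos:
    - [0,0,0]
    - [0,0,0]
  twist: [-0.3,-0.3]

```text
time_s: 46.2
ee_pos: [0.6674, 0.1108, 0.0527]
tool_rot: [[-0.071, 0.997, 0.002], [0.997, 0.071, 0.001], [0.001, 0.002, -1.0]]
wrist_force: [2.2, 1.1, -1.5]
finger_gap: 0.0461
finger_force: 60.0
```

```bash
python3 st.py
```

```text
46.2 [0.6674 0.1108 0.0527] yaw 4.07 gap 0.0461 F [ 2.2  1.1 -1.5] M [ 0.355 -0.397  0.118] ff 60.0 q6 0.076 tau6 -0.171
```

jog_arm:
  claw: [1,1,1]
  delta_pos:
    - [0,0,0]
    - [0,0,0]
    - [0,0,0]
  twist: [-0.4,-0.4,-0.4]

```text
time_s: 46.58
ee_pos: [0.6678, 0.1108, 0.0527]
tool_rot: [[0.109, 0.994, 0.002], [0.994, -0.109, 0.001], [0.001, 0.002, -1.0]]
wrist_force: [2.7, 1.8, -2.2]
finger_gap: 0.0456
finger_force: 60.0
```

```bash
python3 st.py
```

```text
46.575 [0.6678 0.1108 0.0527] yaw -6.27 gap 0.0456 F [ 2.7  1.8 -2.2] M [ 0.346 -0.456  0.092] ff 60.0 q6 0.256 tau6 -0.268
```

jog_arm:
  claw: [1,1,1]
  delta_pos:
    - [0,0,0]
    - [0,0,0]
    - [0,0,0]
  twist: [-0.4,-0.4,-0.4]

```text
time_s: 46.95
ee_pos: [0.6681, 0.1105, 0.0528]
tool_rot: [[0.283, 0.959, 0.003], [0.959, -0.283, -0.0], [0.001, 0.003, -1.0]]
wrist_force: [2.9, 2.0, -2.3]
finger_gap: 0.0463
finger_force: 60.0
```

```bash
python3 st.py
```

```text
46.95 [0.6681 0.1105 0.0528] yaw -16.46 gap 0.0463 F [ 2.9  2.  -2.3] M [ 0.202 -0.612  0.83 ] ff 60.0 q6 0.435 tau6 0.445
```

jog_arm:
  claw: [1,1,1]
  delta_pos:
    - [0,0,0]
    - [0,0,0]
    - [0,0,0]
  twist: [-0.4,-0.4,-0.4]

```text
time_s: 47.32
ee_pos: [0.6684, 0.1104, 0.0528]
tool_rot: [[0.45, 0.893, 0.003], [0.893, -0.45, -0.001], [0.001, 0.003, -1.0]]
wrist_force: [4.4, 1.3, -3.0]
finger_gap: 0.0462
finger_force: 60.0
```

```bash
python3 st.py
```

```text
47.325 [0.6684 0.1104 0.0528] yaw -26.75 gap 0.0462 F [ 4.4  1.3 -3. ] M [ 0.213 -0.632  0.748] ff 60.0 q6 0.615 tau6 0.414
```

jog_arm:
  claw: [1,1,1,1,1,1,1,1,1]
  delta_pos:
    - [0,0,0]
    - [0,0,0]
    - [0,0,0]
    - [0,0,0]
    - [0,0,0]
    - [0,0,0]
    - [0,0,0]
    - [0,0,0]
    - [0,0,0]
  twist: [-0.5,-0.5,-0.5,-0.5,-0.5,-0.5,-0.5,-0.3,0]

```text
time_s: 48.45
ee_pos: [0.669, 0.1098, 0.0528]
tool_rot: [[0.86, 0.51, 0.005], [0.51, -0.86, -0.001], [0.003, 0.004, -1.0]]
wrist_force: [5.7, -0.8, -3.7]
finger_gap: 0.0463
finger_force: 60.0
```

```bash
python3 st.py; python3 - <<'E'
from h import *
a=cap('scene','s9')
g=cv2.cvtColor(a['img'],cv2.COLOR_RGB2GRAY)[247:314,324:414]
g=cv2.resize(g,None,fx=8,fy=8,interpolation=3)
bh=cv2.morphologyEx(g,cv2.MORPH_BLACKHAT,cv2.getStructuringElement(2,(41,41)))
n,l,s,ce=cv2.connectedComponentsWithStats((bh>30).astype(np.uint8))
P=[]
for c,t in zip(ce[1:],s[1:]):
    if 60<t[4]<1500:
        u,v=(c+.5)/8-.5+[324,247];X=ray(a,u,v,.034)[:2]
        if .6<X[0]<.72 and .05<X[1]<.17: P.append(X);print(X.round(4),t[4])
for i in range(len(P)):
  for j in range(i):
    d=P[i]-P[j]
    if abs(np.linalg.norm(d)-.066)<.003: print('edge',P[i].round(3),P[j].round(3),(np.degrees(np.arctan2(d[1],d[0]))+45)%90-45)
E
```

```text
48.45 [0.669  0.1098 0.0528] yaw -59.34 gap 0.0463 F [ 5.7 -0.8 -3.7] M [-0.112 -0.974  0.563] ff 60.0 q6 1.184 tau6 0.603
[0.6365 0.1635] 177
[0.7023 0.1409] 384
[0.696  0.0743] 320
edge [0.696 0.074] [0.702 0.141] -5.433778721337717
```

jog_arm:
  claw: [1,1,1,1,1]
  delta_pos:
    - [0,0,0]
    - [0,0,0]
    - [0,0,0]
    - [0,0,0]
    - [0,0,0]
  twist: [-0.3,-0.3,-0.12,0,0]

```text
time_s: 49.12
ee_pos: [0.6691, 0.1096, 0.0528]
tool_rot: [[0.91, 0.415, 0.005], [0.415, -0.91, -0.002], [0.004, 0.003, -1.0]]
wrist_force: [5.4, -1.5, -2.6]
finger_gap: 0.0462
finger_force: 60.0
```

```bash
python3 st.py
```

```text
49.125 [0.6691 0.1096 0.0528] yaw -65.5 gap 0.0462 F [ 5.4 -1.5 -2.6] M [-0.192 -0.945  0.688] ff 60.0 q6 1.291 tau6 0.687
```

jog_arm:
  claw: [0,0,0,0,0,0,0,0,0,0,0,0,0,0,0]
  delta_pos:
    - [0,0,0]
    - [0,0,0]
    - [0,0,0.3]
    - [0,0,0.7]
    - [0,0,0.8]
    - [0,0.5,0.8]
    - [-0.5,0.9,0]
    - [-0.8,0.9,0]
    - [-0.8,0.9,0]
    - [-0.8,0.9,0]
    - [-0.8,0.9,0]
    - [-0.8,0.9,0]
    - [-0.5,0.9,0]
    - [0,0.6,0]
    - [0,0,0]
  twist: [0,0,0,0,0,0,0,0,0,0,0,0,0,0,0]

```text
time_s: 51.0
ee_pos: [0.5415, 0.2964, 0.1175]
tool_rot: [[0.91, 0.414, 0.0], [0.414, -0.91, -0.0], [0.0, 0.0, -1.0]]
wrist_force: [-0.3, -0.4, 0.4]
finger_gap: 0.091
finger_force: 0.0
```

```bash
python3 st.py; python3 - <<'E'
from h import *
c=cap('top','t10')
for u,v in [b[1] for b in blobs(c,(100,90,40),(125,255,255))[0] if b[1][0]<500]: print(u,v,flange(c,u,v,56,.034))
im=cv2.resize(c['img'][140:200,257:387],None,fx=6.1,fy=6.1,interpolation=3);cv2.imwrite('pics/two.png',im[:,:,::-1])
E
```

```text
51.0 [0.5415 0.2964 0.1175] yaw -65.55 gap 0.091 F [-0.3 -0.4  0.4] M [ 0.059 -0.006  0.046] ff 0.0 q6 1.627 tau6 0.045
361.8 173.9 (array([ 0.6666, -0.082 ]), array([1.5, 1.1, 1.2, 1.6]))
285.8 174.1 (array([0.6671, 0.1082]), array([84.9, 85.5, 85.6, 85.8]))
```

View pics/two.png

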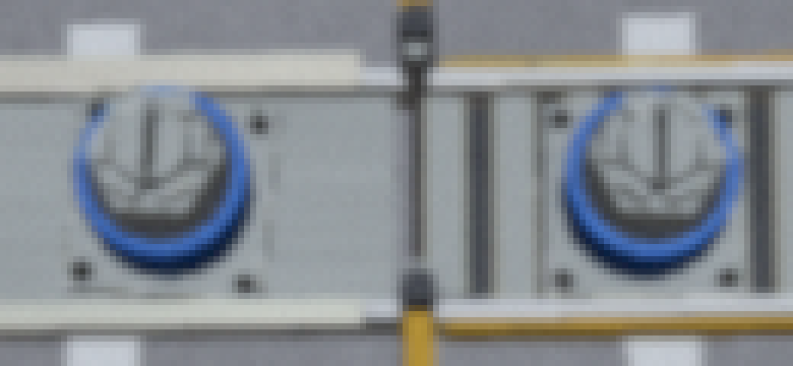

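Both nuts' slots lie along their cotter lines, and the gate (415,180) is shut behind the first hub. Now the second hub goes through.

jog_arm:
  claw: [1,1,1,1,1,1,1,1,1,1,1,1,1,1,1,1]
  delta_pos:
    - [0.8,-0.6,0]
    - [0.8,-0.7,0]
    - [0.8,-0.7,0]
    - [0.8,-0.7,0]
    - [0.8,-0.7,0]
    - [0.6,-0.4,0]
    - [0.34,-0.26,0]
    - [0,0,0]
    - [0,0,0]
    - [0,0,-0.5]
    - [0,0,-0.8]
    - [0,0,-0.8]
    - [0,0,-0.8]
    - [0,0,-0.8]
    - [0,0,-0.37]
    - [0,0,0]
  twist: [0.86,0.86,0.86,0.86,0.86,0.86,0.86,0.86,0.86,0,0,0,0,0,0,0]

```text
time_s: 53.05
ee_pos: [0.6647, 0.1933, 0.0149]
tool_rot: [[-0.014, 1.0, -0.002], [1.0, 0.014, -0.001], [-0.001, -0.002, -1.0]]
wrist_force: [-0.1, 0.1, 0.7]
finger_gap: 0.0005
finger_force: 0.0
```

```bash
python3 st.py
```

```text
53.05 [0.6647 0.1933 0.0149] yaw 0.79 gap 0.0005 F [-0.1  0.1  0.7] M [ 0.005 -0.114  0.017] ff 0.0 q6 0.253 tau6 0.008
```

jog_arm:
  claw: [1,1,1,1,1,1,1,1,1,1,1,1,1,1,1,1,1,1,1,1]
  delta_pos:
    - [0.01,-0.3,0]
    - [0.01,-0.35,0]
    - [0.01,-0.35,0]
    - [0.01,-0.35,0]
    - [0.01,-0.35,0]
    - [0.01,-0.35,0]
    - [0.01,-0.35,0]
    - [0.01,-0.35,0]
    - [0.01,-0.35,0]
    - [0.01,-0.35,0]
    - [0.01,-0.35,0]
    - [0.01,-0.35,0]
    - [0.01,-0.35,0]
    - [0.01,-0.35,0]
    - [0.01,-0.35,0]
    - [0.01,-0.35,0]
    - [0.01,-0.35,0]
    - [0.01,-0.35,0]
    - [0.01,-0.35,0]
    - [0.01,-0.35,0]
  twist: [0,0,0,0,0,0,0,0,0,0,0,0,0,0,0,0,0,0,0,0]

```text
time_s: 55.55
ee_pos: [0.669, 0.0224, 0.0161]
tool_rot: [[-0.014, 1.0, -0.002], [1.0, 0.014, 0.004], [0.004, -0.002, -1.0]]
wrist_force: [-3.9, 11.4, 5.0]
finger_gap: 0.0007
finger_force: 5.6
```

jog_arm:
  claw: [1,1,1,1,1,1,1,1,1]
  delta_pos:
    - [0,-0.35,0]
    - [0,-0.35,0]
    - [0,-0.35,0]
    - [0,-0.35,0]
    - [0,-0.35,0]
    - [0,-0.35,0]
    - [0,-0.35,0]
    - [0,-0.1,0]
    - [0,0,0]
  twist: [0,0,0,0,0,0,0,0,0]

```text
time_s: 56.68
ee_pos: [0.6703, -0.0444, 0.0158]
tool_rot: [[-0.015, 1.0, 0.0], [1.0, 0.015, -0.001], [-0.001, 0.0, -1.0]]
wrist_force: [0.1, 2.2, 1.8]
finger_gap: 0.0004
finger_force: 1.2
```

```bash
python3 st.py;python3 - <<'E'
from h import *
a=cap('scene');print([b for b in blobs(a,(100,90,40),(125,255,255))[0] if b[1][0]>150])
E
```

```text
56.675 [ 0.6703 -0.0444  0.0158] yaw 0.85 gap 0.0004 F [0.1 2.2 1.8] M [ 0.402 -0.073  0.031] ff 1.2 q6 -0.097 tau6 -0.002
[([288, 301, 26, 23, 220], [299.9, 315.6]), ([257, 308, 27, 25, 236], [271.4, 323.7])]
```

jog_arm:
  claw: [1,1,1,1,1,1,1,1,1,1,1,1,1,1,1,1]
  delta_pos:
    - [0,0,0.4]
    - [0,0,0.9]
    - [0,0,0.9]
    - [0,0,0.9]
    - [0,0,0.9]
    - [-0.8,0.4,0]
    - [-1,1,0]
    - [-1,1,0]
    - [-1,1,0]
    - [-1,1,0]
    - [-1,1,0]
    - [0,1,0]
    - [0,1,0]
    - [0,1,0]
    - [0,1,0]
    - [0,0,0]
  twist: [0,0,0,0,0,0,0,0,0,0,0,0,0,0,0,0]

```text
time_s: 58.72
ee_pos: [0.5257, 0.1918, 0.1164]
tool_rot: [[-0.017, 1.0, 0.001], [1.0, 0.017, -0.001], [-0.001, 0.001, -1.0]]
wrist_force: [-0.1, -0.5, -0.0]
finger_gap: 0.0001
finger_force: 0.0
```

```bash
python3 st.py; python3 - <<'E'
from h import *
c=cap('top','t11')
for u,v in [b[1] for b in blobs(c,(100,90,40),(125,255,255))[0] if b[1][0]<500]: print(u,v,flange(c,u,v,56,.034))
im=cv2.resize(c['img'][130:220,250:500],None,fx=3.2,fy=3.2,interpolation=3);cv2.imwrite('pics/fin3.png',im[:,:,::-1])
E
```

```text
58.725 [0.5257 0.1918 0.1164] yaw 1.0 gap 0.0001 F [-0.1 -0.5 -0. ] M [-0.05  -0.129  0.015] ff 0.0 q6 0.313 tau6 0.085
367.0 172.0 (array([ 0.6737, -0.0961]), array([1.4, 1.8, 1.2, 0.8]))
399.6 172.8 [[ 0.71230915 -0.1526478 ]
 [ 0.71230677 -0.16724823]
 [ 0.70752253 -0.12848913]
 [ 0.70341247 -0.10371412]
 [ 0.70292567 -0.14280706]
 [ 0.69990896 -0.1619972 ]
 [ 0.70476014 -0.17697279]
 [ 0.68965192 -0.1207526 ]
 [ 0.68698602 -0.13057831]
 [ 0.68476224 -0.17635374]
 [ 0.67693509 -0.12648277]
 [ 0.67962023 -0.104841  ]
 [ 0.67768594 -0.21454507]
 [ 0.66265914 -0.10769628]
 [ 0.6485562  -0.10965351]
 [ 0.64015693 -0.2367689 ]
 [ 0.64131802 -0.12947132]
 [ 0.63801812 -0.20974636]
 [ 0.63617427 -0.14351921]
 [ 0.63109993 -0.10343035]
 [ 0.63140724 -0.1297054 ]
 [ 0.61545429 -0.22793128]]
```

View pics/fin3.png

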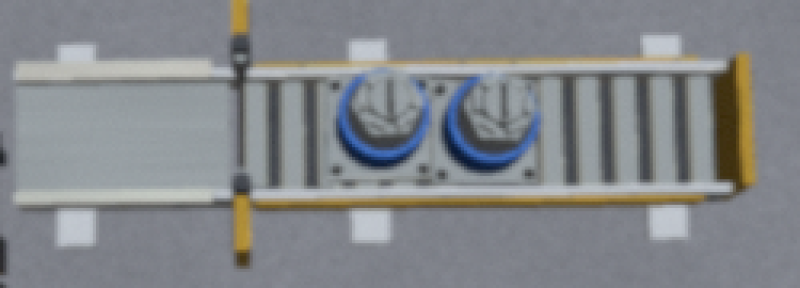

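```bash
python3 -c "
from plant import arm
print(arm.job_done())"
```

```text
the job is handed in; nothing more can be done
None
```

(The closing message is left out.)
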